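Fill the bread display case and close its hood

ROBOT

A 7-joint arm with a two-finger parallel gripper is mounted at the origin on the work surface. World frame = base frame: x ahead of the robot, y to its left, z up, the work surface at z = 0. Lengths are in mm, angles in rad, forces in N, time in s.
With the tool pointing down it reaches from about 350 to 900 mm from the base axis. Payload 19.9 kg.
Tool frame: the origin (TCP) lies at the very end of the fingers, on their centre line; the grasp point (between the pads) lies 19 mm behind it; z points along the fingers, y is the line along which they close (so a half turn about z gives the same grasp; the last joint's range is limited). The gripper opens to 94 mm and grips with 3 to 60 N. Pads are 16 mm wide; open, the fingers measure 119 mm over their backs; the gripper's body (75 mm by 177 mm) begins 78 mm behind the grasp point.
Start: joints at [-1.206, 0.417, -0.01, 1.614, 0.005, 1.111, -0.053], TCP at [247.283, 573.977, 205.425] pointing down, gripper open.
Joint ranges: [-2.81, 2.81], [-0.39, 2.02], [-1.27, 1.25], [0.06, 2.57], [-1.19, 4.33], [0.19, 2], [-2.82, 2.82]. Speed limits (rad/s): [1.89, 1.89, 2.39, 2.39, 3.01, 3.01, 3.01].

INTERFACE

Orientations are given as [roll, pitch, yaw] about the fixed x, y, z axes, in that order (R = Rz(yaw) Ry(pitch) Rx(roll)).
In Python, from rig import arm gives the robot as it stands. The module is installed in compiled form; this text tells all that it offers.
- The arm moves only by the tool move_arm, never from a script. Its argument "series" is a list of rows, each a list of 7 numbers: the shift along the tool's x, y, z in mm, then the turn, a rotation vector about the tool's x, y, z in rad, then the opening, from 0 (shut) to 1 (fully open). In form: [[dx, dy, dz, wx, wy, wz, fingers], ...]. A call has exactly 5 rows; each row shifts and turns the commanded pose from where the row before left it, along the tool's axes as they then stand; what a row does not reach is not made up. A row lasts 1/12 s, in which the tool goes at most 41.7 mm and 7.16 degrees, less where a joint would pass 70% of its speed; a pose out of reach is approached as far as the arm can. A call is refused whole if a number of a shift passes 41.7 or a number of a turn 0.125, either way. A call with a gripper value outside its range is refused whole. The fingers move at their own pace and stop on an object; "squeeze" is the grip in N (left out, the last holds). Time passes only in rows, so rows that do not move let the fingers close, or fill a call up. It gives the time, the measured TCP pose, the force, the opening and the grip force at its end, in the units of the state.
- arm.read_state(): the state, without advancing time (a new reading comes with each control period).
- arm.capture(name): name is "side" or "top"; returns a dict with "color" (480x640x3 uint8, red, green, blue), "z_map" (480x640 float32, mm along the optical axis (not along the pixel's ray), 0 where there is no reading), "fx", "fy", "cx", "cy" (pixels), "distortion" ([k1, k2, p1, p2, k3] as OpenCV has them; the pictures are not rectified), "R" (3x3) and "t" (3): a world point X has camera coordinates R X + t. Camera axes: x right, y down, z forward; pixel columns grow to the right and rows downward; lengths in mm; the calibration is good to about 2 mm. A picture is of the moment at which its call begins.
- arm.close_job(): hands the job in; it is judged then, once.
Trained networks look in a picture, given as the dict that the camera call returned (one of the last four; its "shot" number tells which), for a name from the list of things; names that differ only in an ending like _2 or _b are one class to them, and where a whole thing is asked for, a point or a joint stands for the part that bears it (a point fixed in the world has none). Each returns a list of dicts, best first, with "p" (0 to 1); they miss things now and then, are a little off and sometimes report something else, mostly with a low value. They report only what shows in the picture. A call takes as long as a camera call. They do not tell look-alikes from the thing itself.
- arm.silhouettes(picture, name): "mask" (480x640 bool, what is visible of it) and "point" ([column, row] in pixels, amid what is visible of it).
The state is a dict: "time_s": time; "joints": joint angles; "qd": joint speeds; "effort": joint torques, N m; "eef_pos": TCP position; "orientation": TCP orientation; "wrist_force": force on the tool from outside, world axes, zero at the start; "torque": the same for the moment, N m; "grip_width": finger opening in mm; "finger_force": force on a finger pad.
Only numpy, scipy, OpenCV 4.12 (cv2) and the standard library are available. Lean on these libraries where they do the work, as an engineer would, in place of code of your own. Each camera call takes 0.05 s, during which the arm holds its last target. There are 200 camera calls.

TASK

Open the clear hood of the display case fully and lay every half loaf from the board flat in a pocket of its own in the case, seeded crust up. Then lower the hood gently until it is shut, without letting it slam, and after that push the lamp lever over to on. Leave the other things on the table where they are.

Things in the scene. Friction and masses are not known exactly. Their poses are not given: they have to be found in the camera images.
- loaf1_mid (a point): half loaf, 58 mm wide (its y), 56 mm thick (its x), 80 mm long (its z): brown flat base on the -x side, dark domed crust with pale seeds on the +x side, pale cut end on the -z end, 0.1 to 0.25 kg. This point is its very centre (28 mm from the base, 40 mm from the cut end). It stands on its cut end at the start, seeded side facing roughly away from the robot. May be absent
- loaf2_mid (a point): half loaf, 58 mm wide (its y), 56 mm thick (its x), 80 mm long (its z): brown flat base on the -x side, dark domed crust with pale seeds on the +x side, pale cut end on the -z end, 0.1 to 0.25 kg. This point is its very centre (28 mm from the base, 40 mm from the cut end). It stands on its cut end at the start, seeded side facing roughly away from the robot. May be absent
- loaf3_mid (a point): half loaf, 58 mm wide (its y), 56 mm thick (its x), 80 mm long (its z): brown flat base on the -x side, dark domed crust with pale seeds on the +x side, pale cut end on the -z end, 0.1 to 0.25 kg. This point is its very centre (28 mm from the base, 40 mm from the cut end). It stands on its cut end at the start, seeded side facing roughly away from the robot. May be absent
- loaf4_mid (a point): half loaf, 58 mm wide (its y), 56 mm thick (its x), 80 mm long (its z): brown flat base on the -x side, dark domed crust with pale seeds on the +x side, pale cut end on the -z end, 0.1 to 0.25 kg. This point is its very centre (28 mm from the base, 40 mm from the cut end). It stands on its cut end at the start, seeded side facing roughly away from the robot. May be absent
- pocket1 (a point): centre of the floor of a pocket in the wooden tray of the case, 10 mm above the table. The pocket is 96 mm long (its x, towards the hinge) and 66 mm wide (its y), its walls are 12 mm high; pockets lie 86 mm apart in a row along y, 1 to 4 towards +y. A loaf may lie either way round along x
- pocket2 (a point): centre of the floor of a pocket in the wooden tray of the case, 10 mm above the table. The pocket is 96 mm long (its x, towards the hinge) and 66 mm wide (its y), its walls are 12 mm high; pockets lie 86 mm apart in a row along y, 1 to 4 towards +y. A loaf may lie either way round along x
- pocket3 (a point): centre of the floor of a pocket in the wooden tray of the case, 10 mm above the table. The pocket is 96 mm long (its x, towards the hinge) and 66 mm wide (its y), its walls are 12 mm high; pockets lie 86 mm apart in a row along y, 1 to 4 towards +y. A loaf may lie either way round along x
- pocket4 (a point): centre of the floor of a pocket in the wooden tray of the case, 10 mm above the table. The pocket is 96 mm long (its x, towards the hinge) and 66 mm wide (its y), its walls are 12 mm high; pockets lie 86 mm apart in a row along y, 1 to 4 towards +y. A loaf may lie either way round along x
- hood (a joint): angle of the clear hood about its hinge along the far upper edge of the tray: 0 shut, 1.75 fully open (tipped back on its stop). A free, damped hinge: let go, it falls shut below about 1.05 rad and falls open above that. The hood is 364 mm wide, 132 mm from hinge to front, 60 mm high, open below, 0.5 kg, dark edges; tipped back it stands about 150 mm above the hinge (its handle 190 mm) and reaches about 85 mm beyond it
- hood_hinge (a point): middle of the hinge axis, 22 mm above the table; it turns with the hood: its y lies along the hinge; shut, its x points away from the robot, level
- hood_handle (a point): middle of the red round handle bar, 12 mm thick, 120 mm long along the hinge direction, held by a post at either end 60 mm before the hood's front face; shut, it lies 192 mm in front of the hinge and 30 mm above it
- lamp (a joint): lamp lever at the left (+y) end of the case: 0 off, leaning to the robot; 1.0 on, leaning away. Stays where it is left; on counts from 0.8. A push away from the robot near its tip moves it
- lamp_tip (a point): tip of the red lamp lever, 80 mm long; its pivot block stands on the case's base, 103 mm from the centre of pocket4 along +y
- board: fixed wooden board the loaves stand on, 280 x 300 x 16 mm, origin under its centre
- seed_jar: amber jar, bystander, 64 mm wide, 110 mm high, origin under its centre
- mug: blue mug, bystander, 76 mm wide, 90 mm high, origin under its centre
- crumb_brush: hand brush lying flat, 200 mm, bystander, origin under its middle
- butter_bowl: white bowl, bystander, 110 mm wide, 50 mm high, origin under its centre
- spatula: spatula lying flat, 280 mm, bystander, origin under its middle
- oil: green bottle, bystander, 60 mm wide, 170 mm high, origin under its centre
Mind the look-alikes: they are no part of the job. Leave any pink look-alike of the part that bears loaf1_mid alone.

How it is judged:
By the outcome, as a careful person would: the job done as asked, in the order asked, and still so for the second after the job is handed in, with the robot touching nothing.
Of loaf1, loaf2, loaf3, loaf4 only 3 to 4 are there at a start; the rules pass over those that are not, and their reading is None.
At some moment in a run one of loaf1, loaf2, loaf3, loaf4 may be knocked a few centimetres aside while the robot is not near it.
It also fails if it takes over 208 s, if anything falls off the work surface, if the arm or the gripper's body presses on something with over 40 N, if the wrist force passes 120 N, or if a joint passes its speed limit or range.

## Working session

There is one attempt and no reset: what is moved stays moved. The work goes in short steps, Python scripts to look and compute and a tool call to move; the robot and the scene stay as the last step left them, time stands still between calls to the robot, and variables do not carry over. Pictures are saved under pics/ and viewed, at most 14 in all, crops included, and the job is handed in when it is done.

Besides the shell and the picture viewer there is one more tool, called after "Request:" as name(argument=value, ...) on one line, values as JSON. move_arm: Moves the arm, as the interface text tells. Its arguments: {"type":"object","properties":{"series":{"type":"array"},"squeeze":{"type":"number"}},"required":["series"]}

```bash
mkdir -p pics; cat > h.py <<'E'
import numpy as np,cv2
from rig import arm
from scipy.spatial.transform import Rotation as Ro
def K(p): return np.array([[p['fx'],0,p['cx']],[0,p['fy'],p['cy']],[0,0,1.]])
def cloud(p):
    "world xyz for every pixel"
    v,u=np.mgrid[0:480,0:640]
    n=cv2.undistortPoints(np.stack([u,v],-1).reshape(-1,1,2).astype(np.float64),K(p),np.array(p['distortion'])).reshape(480,640,2)
    z=p['z_map'].astype(float)
    c=np.dstack([n[...,0]*z,n[...,1]*z,z])
    w=(c-np.array(p['t']))@np.array(p['R'])
    w[z==0]=np.nan
    return w
def save(p,n): cv2.imwrite('pics/'+n,p['color'][...,::-1])
E
python3 - <<'E'
from h import *
for n in ('side','top'):
    p=arm.capture(n); save(p,n+'0.png'); w=cloud(p)
    print(n,'cam at',-np.array(p['R']).T@p['t'])
    for t in ['loaf1_mid','pocket1','hood','hood_handle','lamp','lamp_tip','board','seed_jar','mug','crumb_brush','butter_bowl','spatula','oil']:
        for d in arm.silhouettes(p,t):
            if d['p']<.3: continue
            q=w[d['mask']]; 
            print(t,round(d['p'],2),np.round(d['point']),d['mask'].sum(),np.round(np.nanmedian(q,0)),np.round(np.nanpercentile(q,2,0)),np.round(np.nanpercentile(q,98,0)))
print(arm.read_state())
E
```

```text
side cam at [ 120.9635075 -925.8366761  959.5213811]
loaf1_mid 0.87 [366. 340.] 1004 [ 449. -373.   86.] [ 431. -393.   18.] [ 486. -338.  100.]
loaf1_mid 0.75 [410. 411.] 1160 [ 463. -563.   78.] [ 441. -579.    8.] [ 496. -526.   83.]
loaf1_mid 0.75 [276. 315.] 859 [ 273. -227.   70.] [ 247. -241.    3.] [ 304. -188.   84.]
loaf1_mid 0.59 [239. 367.] 1097 [ 167. -341.   74.] [ 140. -365.    1.] [ 203. -299.   84.]
loaf1_mid 0.57 [288. 239.] 524 [396.  27.  75.] [373.   1.   6.] [433.  58.  85.]
loaf1_mid 0.45 [394. 279.] 738 [ 594. -234.   83.] [ 577. -245.   23.] [ 627. -189.  100.]
pocket1 0.71 [334. 209.] 5211 [571.  99.  82.] [470. -31.   7.] [656. 332.  89.]
pocket1 0.32 [366. 335.] 986 [ 449. -373.   87.] [ 431. -393.   18.] [ 485. -337.  100.]
hood 0.96 [336. 203.] 4619 [575. 108.  82.] [467. -30.  27.] [656. 329.  88.]
hood_handle 0.71 [334. 205.] 4733 [576. 106.  82.] [469. -30.  16.] [658. 330.  88.]
lamp 0.54 [300. 156.] 73 [558. 381. 101.] [543. 371.   1.] [607. 517. 115.]
lamp_tip 0.46 [300. 155.] 78 [559. 382. 100.] [543. 371.   1.] [615. 561. 115.]
board 0.84 [382. 3
[... 2759 characters left out ...]

{'time_s': 1.4, 'joints': array([-1.20548709,  0.41742201, -0.01029041,  1.6135985 ,  0.00468564,
        1.1107145 , -0.05298376]), 'qd': array([-0.0006011 ,  0.00228067,  0.00032111, -0.00181571, -0.00073299,
       -0.00066562, -0.00163969]), 'effort': array([-1.16980141e-04, -8.51014638e+01,  6.37957491e-01, -4.26286161e+01,
       -4.88628529e-02,  1.36382060e-02,  6.79191589e-05]), 'eef_pos': array([247.28984033, 573.96776559, 205.41201877]), 'orientation': array([-3.14147580e+00,  3.26716285e-05,  2.73478759e+00]), 'wrist_force': array([0.46752135, 0.31213396, 0.18816766]), 'torque': array([-0.04460251, -0.05215608, -0.04931325]), 'finger_force': 0.0, 'grip_width': 93.88980691030045}
```

View pics/side0.png

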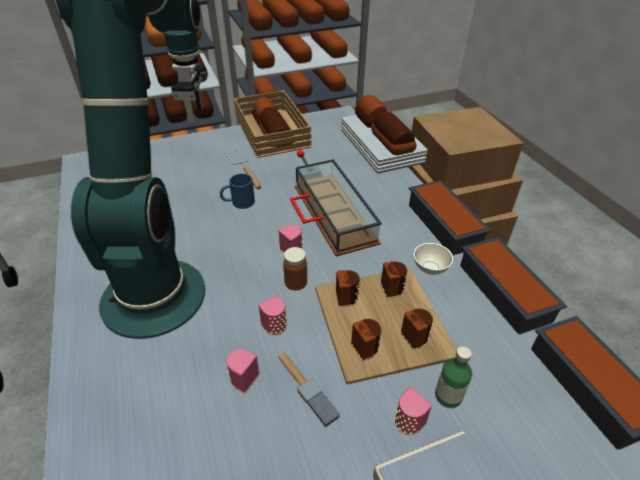

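View pics/top0.png

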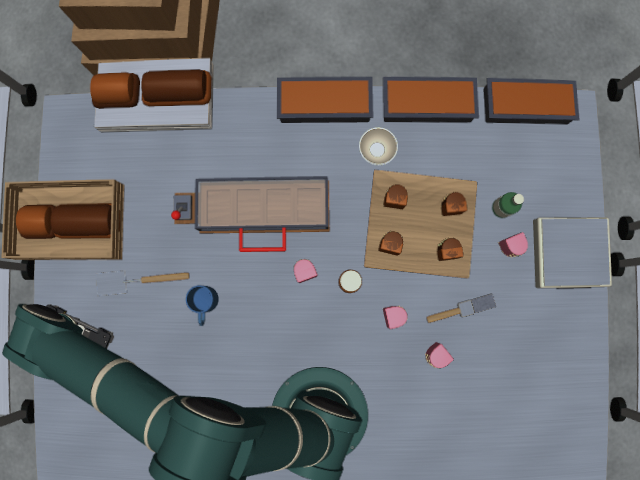

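The pictures show four brown loaves on the board: top view (396,196), (455,204), (391,243) and (451,249). The pink look-alikes are off the board at (305,270), (395,317), (439,356) and (516,243), and I'll leave those alone. The case handle is the red bar at (262,240), and the lamp tip is red at (176,215). Next I'll measure the handle, case yaw and loaves.

```bash
python3 - <<'E'
from h import *
cl={}
for n in ('top','side'):
    p=arm.capture(n); w=cloud(p); c=p['color'].astype(int)
    red=(c[...,0]>130)&(c[...,1]<60)&(c[...,2]<70)
    x,y,z=w[...,0],w[...,1],w[...,2]
    b=red&(x<490)&(x>430)&(y>40)&(y<260)&(z>35)
    q=w[b]; q=q[q[:,0]<np.nanmin(q[:,0])+22] if len(q) else q
    print(n,'bar',len(q),q.mean(0).round(1),np.ptp(q,0).round(),np.polyfit(q[:,1],q[:,0],1))
    t=red&(y>350)&(y<420)&(z>60); q=w[t]; print('tip',len(q),np.median(q,0),q.min(0),q.max(0))
    # loaves
    m=(x>385)&(x<690)&(y<-130)&(y>-450)&(z>88)&(z<110)&(c.sum(-1)<330)
    k,l,s,ce=cv2.connectedComponentsWithStats(m.astype(np.uint8))
    for i in range(1,k):
        if s[i,4]<40: continue
        q=w[l==i]; r=cv2.minAreaRect(q[:,:2].astype(np.float32))
        print(n,'loaf',s[i,4],np.round(ce[i]),q.mean(0).round(1),np.round(r[0]),np.round(r[1]),round(r[2],1),q[:,2].max())
    # hood rim top edges
    e=(z>70)&(z<92)&(x>510)&(x<680)&(y>-50)&(y<345)
    q=w[e]; r=cv2.minAreaRect(q[:,:2].astype(np.float32)); print('hood',np.round(r[0]),np.round(r[1]),r[2],np.median(q[:,2]))
    bd=(abs(z-16)<6)&(x>370)&(x<720)&(y<-120)&(y>-460)&(c[...,0]>c[...,2]+30)
    q=w[bd]; r=cv2.minAreaRect(q[:,:2].astype(np.float32)); print('board',np.round(r[0]),np.round(r[1]),r[2])
    if n=='top':
        im=p['color'][165:275,360:500][...,::-1]; a=cv2.resize(im,None,fx=5,fy=5,interpolation=cv2.INTER_CUBIC); cv2.imwrite('pics/crop0.png',a)
E
```

```text
top bar 189 [465.8 153.4  56. ] [ 22. 128.  29.] [-2.09048358e-02  4.69000016e+02]
tip 52 [555.21605381 383.98639957 110.95901388] [546.34519267 375.23287026 101.03675517] [566.28585214 397.16401263 120.27742585]
top loaf 375 [397. 195.] [ 607.3 -216.2   95.6] [ 609. -216.] [58. 56.] 82.2 106.83940621943516
top loaf 366 [455. 203.] [ 584.9 -376.3   95.2] [ 588. -377.] [54. 61.] 5.2 107.60930981736423
top loaf 366 [392. 242.] [ 478.7 -201.8   95.4] [ 481. -202.] [59. 55.] 75.0 108.86559187971419
top loaf 381 [451. 249.] [ 458.9 -361.    95.5] [ 462. -360.] [56. 61.] 6.6 108.50300648761663
hood [593. 155.] [142. 366.] 0.263318806886673 81.96338122468461
board [ 539. -293.] [299. 280.] 83.3040542602539
side bar 88 [463.2 147.3  57.8] [ 22. 126.  12.] [-2.52722074e-03  4.63552489e+02]
tip 21 [552.44849799 378.98825906 109.43726148] [543.92408672 372.53086011 103.06521023] [564.35441995 391.64167771 116.77642818]
side loaf 355 [395. 270.] [ 602.7 -219.8   96.2] [ 607. -218.] [59. 55.] 80.9 102.58729410498307
side loaf 365 [347. 279.] [ 475.8 -205.8   96.2] [ 479. -204.] [59. 55.] 76.4 101.94801414000908
side loaf 471 [419. 319.] [ 581.4 -379.1   96.3] [ 585. -376.] [58. 59.] 8.6 101.34447756045563
side loaf 483 [367. 329.] [ 456.1 -364.9   96.5] [ 460. -363.] [54. 60.] 6.7 100.87787574629613
hood [590. 154.] [142. 375.] 0.29229333996772766 83.38637919554218
board [ 514. -290.] [304. 325.] 83.22633361816406
```

View pics/crop0.png

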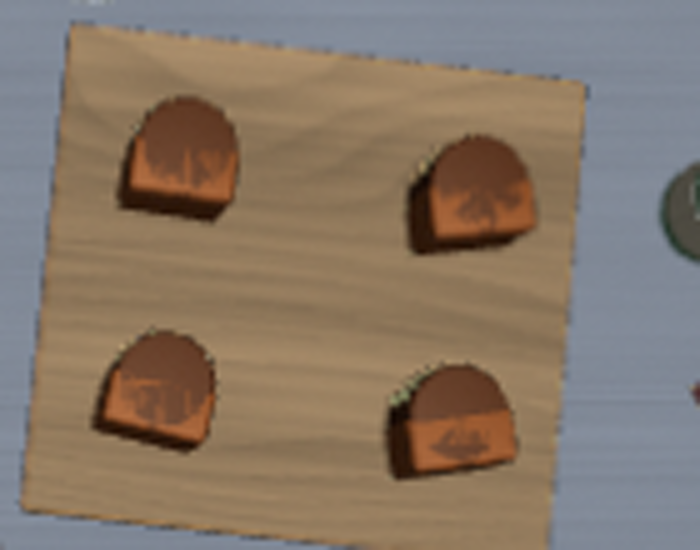

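Loaf tops sit at about z 96, matching 16 + 80. Their flat bases face the robot, with yaws of about -7°, +7°, -15° and +7°. The case yaw is about 0. I'm going above the handle now.

Request:
move_arm(series=[[0, 0, 0, 0, 0, 0.1164, 0.5], [0, 0, 0, 0, 0, 0.1164, 0.5], [0, 0, 0, 0, 0, 0.1164, 0.5], [0, 0, 0, 0, 0, 0.1164, 0.5], [0, 0, 0, 0, 0, 0.1164, 0.5]], squeeze=20)

```text
time_s: 1.92
eef_pos: [247.2, 574.0, 205.4]
orientation: [-3.142, 0.0, 2.147]
wrist_force: [-0.7, 0.0, -0.1]
grip_width: 63.8
finger_force: 0.0
```

Request:
move_arm(series=[[0, 0, 0, 0, 0, 0.1164, 0.5], [0, 0, 0, 0, 0, 0.1164, 0.5], [0, 0, 0, 0, 0, 0.1164, 0.5], [0, 0, 0, 0, 0, 0.1164, 0.5], [0, 0, 0, 0, 0, 0.1164, 0.5]])

```text
time_s: 2.33
eef_pos: [247.3, 574.0, 205.4]
orientation: [3.142, 0.0, 1.565]
wrist_force: [0.0, -0.0, -0.3]
grip_width: 47.2
finger_force: 0.0
```

Request:
move_arm(series=[[-28.2, 14.6, 0, 0, 0, 0, 0.5], [-28.2, 14.6, 0, 0, 0, 0, 0.5], [-28.2, 14.6, 0, 0, 0, 0, 0.5], [-28.2, 14.6, 0, 0, 0, 0, 0.5], [-28.2, 14.6, 0, 0, 0, 0, 0.5]])

```text
time_s: 2.75
eef_pos: [320.7, 431.6, 205.5]
orientation: [3.142, -0.0, 1.571]
wrist_force: [1.2, -0.8, 0.8]
grip_width: 47.0
finger_force: 0.0
```

Request:
move_arm(series=[[-28.2, 14.6, 0, 0, 0, 0, 0.5], [-28.2, 14.6, 0, 0, 0, 0, 0.5], [-28.2, 14.6, 0, 0, 0, 0, 0.5], [-28.2, 14.6, 0, 0, 0, 0, 0.5], [-28.2, 14.6, 0, 0, 0, 0, 0.5]])

```text
time_s: 3.17
eef_pos: [393.7, 290.6, 205.7]
orientation: [3.141, -0.0, 1.571]
wrist_force: [0.4, 1.4, -0.8]
grip_width: 47.1
finger_force: 0.0
```

Request:
move_arm(series=[[-28.2, 14.6, 0, 0, 0, 0, 0.5], [-28.2, 14.6, 0, 0, 0, 0, 0.5], [-28.2, 14.6, 0, 0, 0, 0, 0.5], [-28.2, 14.6, 0, 0, 0, 0, 0.5], [-28.2, 14.6, 0, 0, 0, 0, 0.5]])

```text
time_s: 3.58
eef_pos: [466.8, 149.6, 205.7]
orientation: [3.141, -0.0, 1.571]
wrist_force: [-0.2, 1.1, -0.5]
grip_width: 47.1
finger_force: 0.0
```

```bash
python3 - <<'E'
from h import *
s=arm.read_state(); print(s['time_s'],s['joints'].round(3),s['eef_pos'],s['orientation'],s['grip_width'])
E
```

```text
3.5833 [-0.802  0.186  0.483  1.954 -0.101  1.024 -0.273] [466.79173717 149.55685123 205.72358986] [ 3.14116678e+00 -3.48643041e-04  1.57096171e+00] 47.10551010860261
```

Request:
move_arm(series=[[0, 0, 34.5, 0, 0, 0, 0.5], [0, 0, 34.5, 0, 0, 0, 0.5], [0, 0, 34.5, 0, 0, 0, 0.5], [0, 0, 34.5, 0, 0, 0, 0.5], [0, 0, 34.5, 0, 0, 0, 0.5]])

```text
time_s: 4.0
eef_pos: [466.3, 150.9, 31.6]
orientation: [3.141, -0.0, 1.571]
wrist_force: [-0.1, 1.0, 0.2]
grip_width: 46.8
finger_force: 0.0
```

Request:
move_arm(series=[[0, 0, 0, 0, 0, 0, 0], [0, 0, 0, 0, 0, 0, 0], [0, 0, 0, 0, 0, 0, 0], [0, 0, 0, 0, 0, 0, 0], [0, 0, 0, 0, 0, 0, 0]], squeeze=15)

```text
time_s: 4.42
eef_pos: [466.7, 151.6, 34.7]
orientation: [3.14, -0.001, 1.571]
wrist_force: [-22.9, 0.5, 17.4]
grip_width: 17.2
finger_force: 11.5
```

```bash
python3 - <<'E'
from h import *
s=arm.read_state(); print(s['time_s'],s['joints'].round(3),s['eef_pos'],s['wrist_force'],s['grip_width'],s['finger_force'])
xh,zh=658,22
r=np.hypot(192,30); a0=np.arctan2(30,-192)
P=[]
# tcp = bar - 19 z when tool down
for th in np.linspace(0,1.65,21):
    a=a0-th; P.append((xh+r*np.cos(a),zh+r*np.sin(a)))
P=np.array(P); print(np.diff(P,axis=0).round(1).tolist(),P[-1])
E
```

```text
4.4167 [-0.707  0.458  0.397  2.084 -0.288  0.65  -0.115] [466.65074596 151.55888587  34.72644966] [-22.87848564   0.49841214  17.38459447] 17.188261675212814 11.46066427230835
[[3.1, 15.7], [4.4, 15.4], [5.7, 15.0], [6.9, 14.5], [8.1, 13.9], [9.2, 13.1], [10.2, 12.3], [11.2, 11.5], [12.1, 10.5], [12.9, 9.5], [13.7, 8.4], [14.3, 7.2], [14.9, 6.0], [15.3, 4.8], [15.6, 3.5], [15.9, 2.2], [16.0, 0.9], [16.0, -0.4], [15.9, -1.8], [15.7, -3.1]] [703.0971615 211.0244588]
```

Request:
move_arm(series=[[0, 0, 0, 0, 0, 0, 0], [0, 0, 0, 0, 0, 0, 0], [0, 0, 0, 0, 0, 0, 0], [0, 0, 0, 0, 0, 0, 0], [0, 0, 0, 0, 0, 0, 0]])

```text
time_s: 4.83
eef_pos: [463.7, 151.3, 33.8]
orientation: [-3.137, -0.001, 1.572]
wrist_force: [-19.0, -0.4, 14.2]
grip_width: 11.3
finger_force: 15.0
```

Request:
move_arm(series=[[0, -2.5, 0, 0, 0, 0, 0], [0, 1, -6, 0, 0, 0, 0], [0, 2, -9.7, 0, 0, 0, 0], [0, 4.4, -15.4, 0, 0, 0, 0], [0, 5.7, -15, 0, 0, 0, 0]], squeeze=20)

```text
time_s: 5.25
eef_pos: [476.5, 151.1, 80.6]
orientation: [-3.141, -0.0, 1.571]
wrist_force: [-1.7, 2.3, -4.0]
grip_width: 11.6
finger_force: 20.0
```

Request:
move_arm(series=[[0, 6.9, -14.5, 0, 0, 0, 0], [0, 8.1, -13.9, 0, 0, 0, 0], [0, 9.2, -13.1, 0, 0, 0, 0], [0, 10.2, -12.3, 0, 0, 0, 0], [0, 11.2, -11.5, 0, 0, 0, 0]])

```text
time_s: 5.67
eef_pos: [520.2, 151.5, 146.4]
orientation: [-3.136, -0.001, 1.572]
wrist_force: [-23.7, 2.3, 20.2]
grip_width: 11.8
finger_force: 20.0
```

Request:
move_arm(series=[[0, 11, -12.5, 0, 0, 0, 0], [0, 12, -11.5, 0, 0, 0, 0], [0, 12.9, -9.5, 0, 0, 0, 0], [0, 13.7, -8.4, 0, 0, 0, 0], [0, 14.3, -7.2, 0, 0, 0, 0]])

```text
time_s: 6.08
eef_pos: [587.2, 150.7, 194.0]
orientation: [3.141, 0.001, 1.571]
wrist_force: [11.2, 1.2, -32.1]
grip_width: 11.3
finger_force: 20.0
```

Request:
move_arm(series=[[0, 14.9, -6.5, 0, 0, 0, 0], [0, 15.3, -5, 0, 0, 0, 0], [0, 15.6, -3.5, 0, 0, 0, 0], [0, 15.9, -2.2, 0, 0, 0, 0], [0, 14, -0.9, 0, 0, 0, 0]])

```text
time_s: 6.5
eef_pos: [661.3, 150.7, 210.4]
orientation: [-3.138, 0.002, 1.571]
wrist_force: [-0.6, 1.2, -30.8]
grip_width: 11.5
finger_force: 20.0
```

Request:
move_arm(series=[[0, 12, 4, 0, 0, 0, 0], [0, 12, 4, 0, 0, 0, 0], [0, 12, 4, 0, 0, 0, 0], [0, 10, 3, 0, 0, 0, 0], [0, 0, 0, 0, 0, 0, 0]])

```text
time_s: 6.92
eef_pos: [711.5, 150.7, 200.1]
orientation: [3.135, -0.0, 1.57]
wrist_force: [5.6, 0.6, 13.3]
grip_width: 11.3
finger_force: 20.0
```

Request:
move_arm(series=[[0, 0, 0, 0, 0, 0, 0.4], [0, 0, 0, 0, 0, 0, 0.4], [0, 0, 0, 0, 0, 0, 0.4], [0, 0, -15, 0, 0, 0, 0.5], [0, 0, -40, 0, 0, 0, 0.5]])

```text
time_s: 7.33
eef_pos: [705.5, 150.9, 247.4]
orientation: [-3.133, 0.002, 1.571]
wrist_force: [-0.2, -0.3, 0.1]
grip_width: 40.9
finger_force: 0.0
```

Request:
move_arm(series=[[0, -15, -30, 0, 0, 0, 0.8], [-41, 0, 0, 0, 0, 0, 0.8], [-41, 0, 0, 0, 0, 0, 0.8], [-41, 0, 0, 0, 0, 0, 0.8], [-41, 0, 0, 0, 0, 0, 0.8]])

```text
time_s: 7.75
eef_pos: [692.3, -14.6, 282.4]
orientation: [3.142, -0.0, 1.571]
wrist_force: [-0.4, 0.7, 1.3]
grip_width: 73.6
finger_force: 0.0
```

Request:
move_arm(series=[[-41, 0, 0, 0, 0, 0, 0.8], [-41, 0, 0, 0, 0, 0, 0.8], [-41, 0, 0, 0, 0, 0, 0.8], [-41, 0, 0, 0, 0, 0, 0.8], [0, 0, 0, 0, 0, 0, 0.8]])

```text
time_s: 8.17
eef_pos: [690.4, -186.9, 282.1]
orientation: [-3.14, 0.004, 1.561]
wrist_force: [-1.3, -1.5, 0.7]
grip_width: 75.1
finger_force: 0.0
```

```bash
python3 - <<'E'
from h import *
s=arm.read_state(); print(s['time_s'],s['joints'].round(3),s['eef_pos'],s['orientation'],s['wrist_force'])
p=arm.capture('top'); save(p,'top1.png'); w=cloud(p)
c=p['color'].astype(int); x,y,z=w[...,0],w[...,1],w[...,2]
red=(c[...,0]>130)&(c[...,1]<60)&(c[...,2]<70)&(z>150)&(y>50)
q=w[red]; print(len(q),np.median(q,0),q.min(0),q.max(0))
e=(z>15)&(z<30)&(x>500)&(x<690)&(y>-50)&(y<345); r=cv2.minAreaRect(w[e][:,:2].astype(np.float32)); print(r)
fl=(z>3)&(z<15)&(x>520)&(x<690)&(y>-40)&(y<345)
k,l,st,ce=cv2.connectedComponentsWithStats(cv2.erode(fl.astype(np.uint8),np.ones((3,3))))
for i in range(1,k):
    if st[i,4]>60: q=w[l==i]; print('pocket?',st[i,4],ce[i].round(),q.mean(0).round(1),np.percentile(q,2,0).round(),np.percentile(q,98,0).round())
E
```

```text
8.1667 [-0.107  0.582  0.538  1.273 -0.288  1.363  0.406] [ 690.41840967 -186.85464694  282.13935643] [-3.14029409  0.0040027   1.56106246] [-1.25805039 -1.50763591  0.73180067]
187 [719.98327259 149.86890585 210.34450839] [714.74170901  89.25052142 199.20707574] [726.27377132 217.57012085 219.10829869]
((603.5206909179688, 157.75726318359375), (172.74879455566406, 370.5587158203125), 0.022090895101428032)
pocket? 82 [247. 211.] [578.8 202.2   8.8] [555. 188.   4.] [606. 224.  14.]
```

View pics/top1.png

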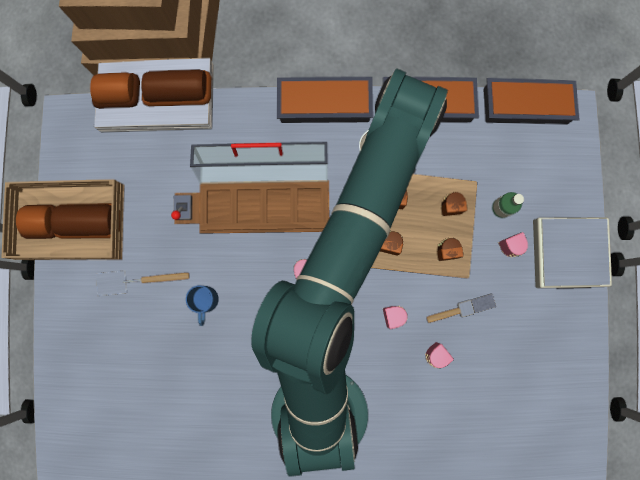

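The top view shows the hood tipped back on its stop, with the bar at (258,148). The four empty pockets are at about columns 219, 251, 281 and 312, row 205. Next I'll fit a simple kinematic model, to pick a grasp tilt that works at both pick and place.

```bash
cat > fit.py <<'E'
from h import *
import itertools
D=[([-1.20549,.41742,-.01029,1.6136,.00469,1.11071,-.05298],(247.3,574,205.4),2.73479),
([-.802,.186,.483,1.954,-.101,1.024,-.273],(466.8,149.6,205.7),1.571),
([-.707,.458,.397,2.084,-.288,.65,-.115],(466.65,151.6,34.7),1.5715),
([-.107,.582,.538,1.273,-.288,1.363,.406],(690.4,-186.9,282.1),1.561)]
ax='zyzyzyz'
def dirs(q,s,off=0):
    R=np.eye(3);o=[]
    for i in range(7):
        v=np.zeros(3); v['xyz'.index(ax[i])]=s[i]
        R=R@Ro.from_rotvec(v*(q[i]+(off if i==0 else 0))).as_matrix(); o.append(R)
    return o
best=[]
for s in itertools.product((1,-1),repeat=7):
    A=[];B=[]
    for q,p,y in D:
        o=dirs(q,s)
        A.append(np.array([[0,0,1],o[1][:,2],o[3][:,2],o[5][:,2]]).T);B+=list(p)
    A=np.vstack(A); x,*_=np.linalg.lstsq(A,np.array(B),rcond=None)
    best.append((np.abs(A@x-B).max(),s,x.round(1)))
best.sort(key=lambda t:t[0])
if __name__=='__main__':
    for b in best[:4]:
        print(b)
        for q,p,y in D: print((dirs(q,b[1])[-1].T@Ro.from_euler('xyz',[np.pi,0,y]).as_matrix()).round(2).tolist())
    p=arm.capture('top')
    R=np.array(p['R']);t=np.array(p['t'])
    def ray(u,v,z):
        n=cv2.undistortPoints(np.array([[[u,v]]],float),K(p),np.array(p['distortion']))[0,0]
        d=R.T@[n[0],n[1],1]; c=-R.T@t; return (c+d*(z-c[2])/d[2]).round(1)
    im=cv2.resize(p['color'][170:245,165:335][...,::-1],None,fx=4.7,fy=4.7,interpolation=cv2.INTER_CUBIC); cv2.imwrite('pics/case.png',im)
    for u,v in [(200,182),(329,182),(329,232),(200,232)]: print(u,v,ray(u,v,22))
E
python3 fit.py
```

```text
(np.float64(27.708567829136456), (-1, 1, -1, 1, 1, 1, 1), array([ 21.1, 507.3, 472.5,  71.3]))
[[-0.1, -0.99, 0.0], [0.99, -0.1, -0.01], [0.01, -0.0, 1.0]]
[[-0.6, -0.8, -0.05], [0.78, -0.6, 0.16], [-0.16, 0.06, 0.99]]
[[-0.62, -0.78, -0.11], [0.72, -0.62, 0.32], [-0.32, 0.12, 0.94]]
[[0.59, -0.79, 0.18], [0.63, 0.59, 0.51], [-0.51, -0.18, 0.84]]
(np.float64(27.708567829136456), (-1, 1, -1, 1, 1, 1, -1), array([ 21.1, 507.3, 472.5,  71.3]))
[[0.0, -1.0, -0.0], [1.0, 0.0, -0.01], [0.01, -0.0, 1.0]]
[[-0.11, -0.99, 0.04], [0.98, -0.1, 0.17], [-0.16, 0.06, 0.99]]
[[-0.44, -0.9, -0.04], [0.84, -0.43, 0.34], [-0.32, 0.12, 0.94]]
[[-0.05, -0.97, -0.24], [0.86, -0.17, 0.48], [-0.51, -0.18, 0.84]]
(np.float64(27.936480882710015), (-1, 1, -1, 1, 1, -1, 1), array([ 34.8, 449. , 514.9, -19.5]))
[[-0.02, 0.61, 0.8], [1.0, -0.02, 0.03], [0.03, 0.8, -0.61]]
[[-0.22, 0.56, 0.8], [0.89, -0.22, 0.4], [0.4, 0.8, -0.45]]
[[-0.54, -0.05, 0.84], [0.73, -0.54, 0.43], [0.43, 0.84, 0.33]]
[[-0.11, 0.83, 0.55], [0.93, -0.11, 0.35], [0.35, 0.55, -0.76]]
(np.float64(27.936480882710015), (-1, 1, -1, 1, 1, -1, -1), array([ 34.8, 449. , 514.9, -19.5]))
[[0.09, 0.6, 0.79], [1.0, -0.08, -0.05], [0.03, 0.8, -0.61]]
[[0.27, 0.36, 0.89], [0.87, -0.48, -0.07], [0.4, 0.8, -0.45]]
[[-0.36, -0.17, 0.92], [0.83, -0.51, 0.23], [0.43, 0.84, 0.33]]
[[-0.75, 0.65, 0.13], [0.56, 0.53, 0.64], [0.35, 0.55, -0.76]]
200 182 [661.2 335.3  22. ]
329 182 [656.9 -33.2  22. ]
329 232 [514.6 -32.1  22. ]
200 232 [517.4 333.   22. ]
```

View pics/case.png

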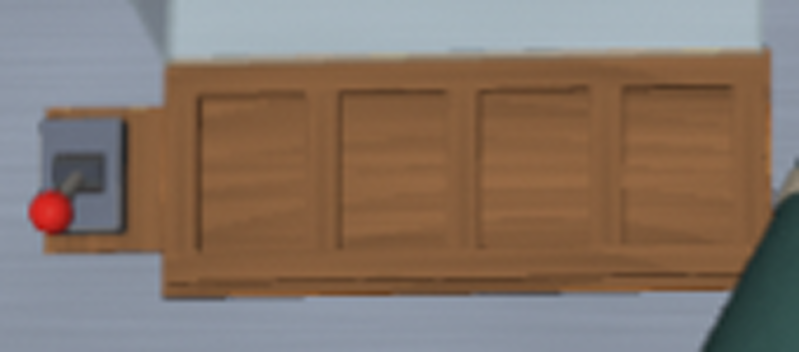

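```bash
cat >> fit.py <<'E'
E
python3 - <<'E'
import fit; from fit import *
r=[]
for s in itertools.product((1,-1),repeat=7):
    e=max(np.arccos(np.clip(-dirs(q,s)[-1][2,2],-1,1)) for q,p,y in D)
    M=[dirs(q,s)[-1].T@Ro.from_euler('xyz',[np.pi,0,y]).as_matrix() for q,p,y in D]
    e2=max(Ro.from_matrix(M[0].T@m).magnitude() for m in M)
    A=[];B=[]
    for q,p,y in D:
        o=dirs(q,s)
        A.append(np.array([[0,0,1],o[1][:,2],o[3][:,2],o[6][:,2],o[1][:,0],o[3][:,0],o[5][:,0]][:7]).T);B+=list(p)
    A=np.vstack(A); x,*_=np.linalg.lstsq(A,np.array(B),rcond=None)
    r.append((round(e,3),round(e2,3),s,round(np.abs(A@x-B).max(),1),x.round()))
r.sort(key=lambda t:t[1])
for t in r[:6]: print(t)
p=arm.capture('top')
R=np.array(p['R']);t=np.array(p['t'])
for u,v in [(218.8,206.7),(309.7,205.4)]:
    n=cv2.undistortPoints(np.array([[[u,v]]],float),K(p),np.array(p['distortion']))[0,0]
    d=R.T@[n[0],n[1],1]; c=-R.T@t; print((c+d*(16-c[2])/d[2]).round(1))
E
```

```text
(np.float64(0.004), 0.004, (-1, 1, -1, 1, -1, 1, -1), np.float64(29.2), array([ 1.268e+03,  4.910e+02,  4.610e+02,  1.323e+03, -4.800e+01,
        1.000e+00, -5.700e+01]))
(np.float64(0.004), 0.004, (-1, -1, -1, -1, -1, -1, -1), np.float64(67.1), array([8103., -495.,  110., 7721.,   68.,  339., -604.]))
(np.float64(0.984), 0.523, (-1, 1, -1, -1, 1, -1, -1), np.float64(155.0), array([-160.,  291.,  505., -614.,   94.,  -28., -597.]))
(np.float64(0.984), 0.523, (-1, -1, -1, 1, 1, 1, -1), np.float64(219.4), array([ 623., -285.,  166.,  241.,   58.,  133.,  -78.]))
(np.float64(0.567), 0.588, (-1, 1, -1, 1, 1, 1, -1), np.float64(28.6), array([-18., 512., 469.,  54., -32.,  -6., -25.]))
(np.float64(0.567), 0.588, (-1, -1, -1, -1, 1, -1, -1), np.float64(122.7), array([ 243., -530.,   19., -167.,  -15.,  320., -568.]))
[590.  280.9  16. ]
[591.2  21.9  16. ]
```

```bash
python3 - <<'E'
from fit import *
s=(-1,1,-1,1,-1,1,-1)
for name,f in {'y':lambda o:[[0,0,1],o[1][:,2],o[3][:,2],o[6][:,2],o[1][:,1],o[3][:,1],o[5][:,1]],
 'y1':lambda o:[[0,0,1],o[1][:,2],o[3][:,2],o[6][:,2],o[0][:,1]],
 'y2':lambda o:[[0,0,1],o[1][:,2],o[3][:,2],o[6][:,2],o[2][:,1],o[4][:,1]],
 'x':lambda o:[[0,0,1],o[1][:,2],o[3][:,2],o[6][:,2],o[2][:,0],o[4][:,0],o[0][:,0]],
 'xy':lambda o:[[0,0,1],o[1][:,2],o[3][:,2],o[6][:,2],o[2][:,0],o[3][:,0],o[3][:,1],o[5][:,1]],
 }.items():
    A=np.vstack([np.array(f(dirs(q,s))).T for q,p,y in D]);B=np.hstack([p for q,p,y in D])
    x=np.linalg.lstsq(A,B,rcond=1e-3)[0]; print(name,np.abs(A@x-B).max().round(1),x.round(1))
E
```

```text
y 0.6 [-2.290e+01  5.017e+02  4.697e+02  2.170e+01 -1.510e+01 -1.640e+01
  5.000e-01]
y1 4.6 [-18.3 493.7 468.   17.7 -30.3]
y2 4.6 [-25.  506.6 472.8  24.4 -30.4  -0. ]
x 29.1 [-19.  508.8 484.8  15.9  39.9  -9.4 -56.1]
xy 4.7 [-2.390e+01  5.014e+02  4.683e+02  2.070e+01  6.500e+00 -2.000e-01
 -2.910e+01 -7.000e-01]
```

```bash
cat > kin.py <<'E'
from fit import *
from scipy.optimize import least_squares
S=(-1,1,-1,1,-1,1,-1)
H=330.
def fk(q,h=None):
    h=H if h is None else h
    o=dirs(q,S)
    p=np.array([0,0,h])+501.7*o[1][:,2]+469.7*o[3][:,2]+(h+44.6)*o[6][:,2]-15.1*o[1][:,1]-16.4*o[3][:,1]
    return p,o[6]@M0
M0=(dirs(D[0][0],S)[-1].T@Ro.from_euler('xyz',[np.pi,0,D[0][2]]).as_matrix())
M0=Ro.from_matrix(M0).as_matrix()
lo=np.array([-2.81,-.39,-1.27,.06,-1.19,.19,-2.82])+.03;hi=np.array([2.81,2.02,1.25,2.57,4.33,2,2.82])-.03
def ik(p,R,q0):
    f=lambda q:np.hstack([(fk(q)[0]-p)/100,3*Ro.from_matrix(fk(q)[1].T@R).as_rotvec(),.003*(q-q0)])
    r=least_squares(f,np.clip(q0,lo+.01,hi-.01),bounds=(lo,hi))
    e=fk(r.x); return r.x,np.linalg.norm(e[0]-p),Ro.from_matrix(e[1].T@R).magnitude()
def tool(psi,th,flip):
    "th: tool direction angle from up in plane of heading psi (pi=down)"
    z=np.array([np.sin(th)*np.cos(psi),np.sin(th)*np.sin(psi),np.cos(th)])
    y=np.array([-np.sin(psi),np.cos(psi),0])*(1 if flip else -1)
    return np.array([np.cross(y,z),y,z]).T
E
python3 - <<'E'
import kin;from kin import *
print(M0.round(2).tolist())
rng=np.random.default_rng(0)
seeds=[np.array(D[3][0]),np.array(D[1][0])]+[rng.uniform(lo,hi) for _ in range(14)]
for h in (300,380):
  kin.H=h
  for nm,p,psi,base in [('pickA',(608,-217,85),-.13,np.pi),('pickC',(480,-203,85),-.26,np.pi),('pickD',(461,-361,85),.12,np.pi),('pl1',(570,22,42),0,np.pi/2),('pl4',(570,281,42),0,np.pi/2)]:
    for al in (20,40,60):
      for fl in (0,1):
        th=base+np.radians(al); R=tool(psi,th,fl); p_=np.array(p)+19*R[:,2]
        ok=[q for q,e,a in (ik(p_,R,s) for s in seeds) if e<3 and a<.02]
        u=sorted({tuple(np.round(q[[4,5,6]],1)) for q in ok})
        print(h,nm,al,fl,[tuple(float(v) for v in t) for t in u[:5]])
E
```

```text
[[-0.0, -1.0, -0.0], [1.0, -0.0, 0.0], [-0.0, -0.0, 1.0]]
300 pickA 20 0 [(-0.9, 1.6, -0.8), (-0.6, 1.4, -1.0), (-0.4, 1.4, -1.1), (0.2, 1.4, -1.6), (0.3, 1.4, -1.6)]
300 pickA 20 1 [(-0.6, 1.4, 2.2), (-0.1, 1.3, 1.8), (0.0, 1.3, 1.7), (-0.0, 1.3, 1.8), (0.2, 1.4, 1.6)]
300 pickA 40 0 [(-0.5, 1.8, -1.1), (-0.4, 1.8, -1.2), (-0.3, 1.8, -1.2), (0.2, 1.8, -1.5), (0.3, 1.8, -1.6)]
300 pickA 40 1 [(-0.5, 1.8, 2.1), (-0.4, 1.8, 2.0), (-0.0, 1.8, 1.7), (-0.0, 1.8, 1.8), (0.1, 1.8, 1.7)]
300 pickA 60 0 []
300 pickA 60 1 []
300 pickC 20 0 [(-0.6, 1.3, -1.0), (-0.5, 1.2, -1.1), (-0.4, 1.2, -1.1), (0.2, 1.2, -1.7), (0.2, 1.2, -1.6)]
300 pickC 20 1 [(-0.6, 1.3, 2.2), (-0.1, 1.2, 1.7), (-0.0, 1.2, 1.7), (0.2, 1.2, 1.5), (0.8, 1.5, 1.0)]
300 pickC 40 0 [(-0.5, 1.7, -1.0), (-0.4, 1.6, -1.2), (-0.4, 1.6, -1.1), (0.1, 1.6, -1.6), (0.2, 1.6, -1.7)]
300 pickC 40 1 [(-0.5, 1.7, 2.1), (-0.1, 1.6, 1.7), (0.0, 1.6, 1.6), (-0.0, 1.6, 1.7), (0.2, 1.6, 1.5)]
300 pickC 60 0 [(-0.4, 2.0, -1.1), (-0.3, 2.0, -1.1), (0.1, 1.9, -1.6), (0.2, 2.0, -1.7)]
300 pickC 60 1 [(-0.4, 2.0, 2.1), (-0.0, 1.9, 1.7), (0.1, 1.9, 
[... 3313 characters left out ...]
.4, 0.1)]
380 pl1 40 0 []
380 pl1 40 1 []
380 pl1 60 0 [(2.3, 0.3, 2.3), (2.5, 0.2, 2.1), (4.2, 0.6, 0.1)]
380 pl1 60 1 [(1.9, 0.6, -0.2), (1.9, 0.7, -0.1), (1.9, 0.8, -0.1), (2.0, 0.5, -0.4), (2.1, 0.3, -0.6)]
380 pl4 20 0 [(2.1, 1.2, 1.3), (2.2, 1.6, 1.6), (3.6, 0.4, -1.0)]
380 pl4 20 1 [(2.1, 1.2, -1.9), (2.1, 1.3, -1.7), (2.2, 1.6, -1.6), (2.2, 1.6, -1.5), (2.5, 2.0, -1.1)]
380 pl4 40 0 [(2.1, 0.8, 1.7), (2.1, 1.1, 2.0), (2.1, 1.3, 2.1), (3.8, 0.5, -0.6)]
380 pl4 40 1 [(2.1, 0.9, -1.3), (2.1, 1.1, -1.2), (2.2, 0.7, -1.5), (2.2, 1.3, -1.0), (2.3, 1.7, -0.7)]
380 pl4 60 0 [(1.3, 0.2, 2.7), (1.6, 0.8, 2.7), (1.7, 0.9, 2.7)]
380 pl4 60 1 [(1.3, 0.2, -0.4), (1.6, 0.7, -0.5), (1.8, 1.2, -0.4)]
```

Request:
move_arm(series=[[0, 0, 0, 0, 0, 0.1214, 0.8], [0, 0, 0, 0, 0, 0.1214, 0.8], [0, 0, 0, 0, 0, 0.1214, 0.8], [0, 0, 0, 0, 0, 0.1214, 0.8], [0, 0, 0, 0, 0, 0.1214, 0.8]])

```text
time_s: 8.73
eef_pos: [693.4, -174.8, 281.8]
orientation: [-3.141, -0.001, 0.96]
wrist_force: [-0.2, 0.8, -0.5]
grip_width: 75.5
finger_force: 0.0
```

Request:
move_arm(series=[[0, 0, 0, 0, 0, 0.1214, 0.8], [0, 0, 0, 0, 0, 0.1214, 0.8], [0, 0, 0, 0, 0, 0.1214, 0.8], [0, 0, 0, 0, 0, 0.1214, 0.8], [0, 0, 0, 0, 0, 0.1214, 0.8]])

```text
time_s: 9.15
eef_pos: [693.4, -174.7, 281.8]
orientation: [-3.141, -0.0, 0.353]
wrist_force: [0.9, -0.1, 0.3]
grip_width: 74.8
finger_force: 0.0
```

Request:
move_arm(series=[[0, 0, 0, 0, 0, 0.1214, 0.8], [0, 0, 0, 0, 0, 0.1214, 0.8], [0, 0, 0, 0, 0, 0.1214, 0.8], [0, 0, 0, 0, 0, 0.1214, 0.8], [0, 0, 0, 0, -0.1164, 0, 0.8]])

```text
time_s: 9.57
eef_pos: [690.6, -175.4, 282.0]
orientation: [-3.14, 0.115, -0.139]
wrist_force: [0.8, -0.4, 2.0]
grip_width: 75.2
finger_force: 0.0
```

Request:
move_arm(series=[[0, 0, 0, 0, -0.1164, 0, 0.8], [0, 0, 0, 0, -0.1164, 0, 0.8], [0, 0, 0, 0, -0.1164, 0, 0.8], [0, 0, 0, 0, -0.1164, 0, 0.8], [0, 0, 0, 0, -0.1164, 0, 0.8]])

```text
time_s: 9.98
eef_pos: [683.3, -171.6, 264.3]
orientation: [-3.138, 0.492, -0.124]
wrist_force: [-0.7, -0.8, -0.7]
grip_width: 75.2
finger_force: 0.0
```

```bash
cat > st.py <<'E'
from h import *
def cur():
    s=arm.read_state(); R=Ro.from_euler('xyz',s['orientation']).as_matrix(); return s,np.array(s['eef_pos']),R
def rel(target,p,R):
    d=R.T@(np.array(target)-p); return d.round(1), 'rows>=%.1f'%(np.linalg.norm(d)/41)
def pick(x,y,psi,al,gz=68,back=120,gx=0):
    psi=np.array(psi);z=np.array([-np.sin(al)*np.cos(psi),-np.sin(al)*np.sin(psi),-np.cos(al)])
    g=np.array([x+gx*np.cos(psi),y+gx*np.sin(psi),gz])+19*z
    return g-back*z,g
E
python3 - <<'E'
from st import *; import kin
s,p,R=cur(); print(s['time_s'],s['joints'].round(4).tolist(),p,s['orientation'],R[:,2])
for h in (250,300,350,400): print(h,(kin.fk(s['joints'],h)[0]-p).round(1), Ro.from_matrix(kin.fk(s['joints'],h)[1].T@R).magnitude().round(4))
hv,g=pick(608,-217,-.13,.698); print(hv,g,rel(hv,p,R))
E
```

```text
9.9833 [0.0376, 0.9247, 0.4111, 0.7737, -0.2287, 1.9727, -1.3581] [ 683.31510136 -171.62446391  264.25796319] [-3.13797193  0.4920066  -0.1239447 ] [-0.46832084  0.06199366 -0.88138095]Traceback (most recent call last):
  File "<stdin>", line 3, in <module>
AttributeError: 'float' object has no attribute 'round'
```

```bash
python3 - <<'E'
from st import *; import kin
s,p,R=cur()
for h in (250,300,350,400): print(h,(kin.fk(s['joints'],h)[0]-p).round(1))
H=[h for h in range(200,450,2)]; kin.H=H[int(np.argmin([np.linalg.norm(kin.fk(s['joints'],h)[0]-p) for h in H]))]; print(kin.H)
q0=s['joints']
for n,x,y,ps in [('A',608,-217,-.13),('B',587,-376,.12),('C',480,-203,-.26),('D',461,-361,.12)]:
  for al in (.4,.5,.6,.7):
    hv,g=pick(x,y,ps,al); Rt=kin.tool(ps,np.pi+al,0); a=kin.ik(g,Rt,q0); b=kin.ik(hv,Rt,q0); print(n,al,*[round(float(v),2) for v in a[1:]+b[1:]],a[0].round(2))
for y in (22.5,108.5,194.5,280.5):
  for th in (2.4,2.6,2.8,3.0):
    Rt=kin.tool(0,th,0); g=np.array([580,y,55])+19*Rt[:,2]
    r=[kin.ik(g,Rt,np.array(q)) for q in (q0,[-.8,.2,.48,1.95,-.1,1.02,-1.3],[-.5,.2,-.5,1.95,0,.5,-1.3],[-.5,.2,1,1.95,-.5,.5,-1.3])]; r=min(r,key=lambda t:t[1]+100*t[2]); print(y,th,round(r[1],1),round(r[2],2),r[0].round(2))
E
```

```text
250 [18.1 -3.1 -4.6]
300 [-5.3 -0.   1.4]
350 [-28.7   3.1   7.3]
400 [-52.2   6.2  13.2]
288
A 0.4 0.0 0.0 0.0 0.0 [ 0.03  0.88  0.4   1.33 -0.22  1.38 -1.25]
A 0.5 0.0 0.0 0.0 0.0 [ 0.04  0.95  0.4   1.24 -0.21  1.5  -1.27]
A 0.6 0.0 0.0 0.0 0.0 [ 0.06  1.01  0.4   1.14 -0.2   1.63 -1.27]
A 0.7 0.0 0.0 8.57 0.04 [ 0.07  1.08  0.4   1.05 -0.18  1.75 -1.28]
B 0.4 0.0 0.0 0.0 0.0 [ 0.22  0.93  0.39  1.23 -0.08  1.35 -0.91]
B 0.5 0.0 0.0 0.0 0.0 [ 0.21  0.99  0.4   1.14 -0.05  1.46 -0.93]
B 0.6 0.0 0.0 0.0 0.0 [ 0.2   1.06  0.41  1.06 -0.02  1.57 -0.94]
B 0.7 0.0 0.0 2.45 0.01 [ 0.2   1.12  0.42  0.97  0.01  1.68 -0.94]
C 0.4 0.0 0.0 0.0 0.0 [ 0.01  0.7   0.44  1.7  -0.24  1.2  -1.29]
C 0.5 0.0 0.0 0.0 0.0 [ 0.02  0.76  0.44  1.63 -0.23  1.32 -1.29]
C 0.6 0.0 0.0 0.0 0.0 [ 0.03  0.82  0.43  1.55 -0.22  1.43 -1.3 ]
C 0.7 0.0 0.0 0.0 0.0 [ 0.05  0.88  0.42  1.48 -0.21  1.54 -1.3 ]
D 0.4 0.0 0.0 0.0 0.0 [ 0.22  0.74  0.4   1.6  -0.02  1.15 -0.88]
D 0.5 0.0 0.0 0.0 0.0 [ 0.2   0.8   0.41  1.54  0.02  1.25 -0.91]
D 0.6 0.0 0.0 0.0 0.0 [ 0.18  0.86  0.41  1.48  0.05  1.34 -0.93]
D 0.7 0.0 0.
[... 354 characters left out ...]
0.22 -0.93]
108.5 2.6 10.6 0.08 [-0.96  0.56  0.77  2.17 -1.16  0.22 -0.83]
108.5 2.8 0.0 0.0 [-0.76  0.52  0.57  2.1  -0.62  0.31 -1.3 ]
108.5 3.0 0.0 0.0 [-0.75  0.6   0.64  1.95 -0.56  0.62 -1.35]
194.5 2.4 24.5 0.18 [-1.4   0.77  1.03  2.13 -1.16  0.22 -1.17]
194.5 2.6 5.9 0.04 [-1.19  0.66  0.85  2.14 -1.16  0.22 -1.03]
194.5 2.8 0.0 0.0 [-0.98  0.59  0.66  2.04 -0.6   0.35 -1.49]
194.5 3.0 0.0 0.0 [-0.78  0.59  0.49  1.89 -0.38  0.61 -1.65]
280.5 2.4 15.7 0.12 [-1.54  0.89  1.06  2.07 -1.16  0.22 -1.36]
280.5 2.6 0.0 0.0 [-1.34  0.74  0.89  2.08 -1.13  0.22 -1.23]
280.5 2.8 0.0 0.0 [-1.14  0.67  0.72  1.95 -0.59  0.43 -1.66]
280.5 3.0 0.0 0.0 [-0.91  0.65  0.5   1.8  -0.37  0.66 -1.8 ]
```

```bash
python3 - <<'E'
from st import *
s,p,R=cur()
hv,g=pick(608,-217,-.13,.68,back=90); print(hv,g,rel(hv,p,R))
Rt=__import__('kin').tool(-.13,np.pi+.68,0); print(Ro.from_matrix(R.T@Rt).as_rotvec().round(3))
E
```

```text
[ 652.26759132 -222.78742616  123.20766303] [ 596.15374317 -215.45125215   53.22611834] (array([ 45.1,  55.1, 135.7]), 'rows>=3.7')
[-0.    -0.188  0.005]
```

Request:
move_arm(series=[[11.3, 13.8, 34, 0, 0, 0, 0.9], [11.3, 13.8, 34, 0, 0, 0, 0.9], [11.3, 13.8, 34, 0, 0, 0, 0.9], [11.3, 13.8, 34, 0, 0, 0, 0.9], [0, 0, 0, 0, -0.094, 0, 0.9]])

```text
time_s: 10.4
eef_pos: [645.3, -225.5, 116.8]
orientation: [-3.137, 0.591, -0.13]
wrist_force: [-1.4, -1.4, -1.5]
grip_width: 84.8
finger_force: 0.0
```

Request:
move_arm(series=[[0, 0, 0, 0, -0.094, 0, 0.9], [0, 0, 0, 0, 0, 0, 0.9], [0, 0, 0, 0, 0, 0, 0.9], [0, 0, 0, 0, 0, 0, 0.9], [0, 0, 0, 0, 0, 0, 0.9]])

```text
time_s: 10.82
eef_pos: [652.8, -223.8, 125.8]
orientation: [-3.137, 0.673, -0.124]
wrist_force: [-0.2, -0.3, 0.8]
grip_width: 84.6
finger_force: 0.0
```

```bash
python3 - <<'E'
from st import *
s,p,R=cur(); print(p,s['orientation'],s['joints'].round(2),s['wrist_force'])
hv,g=pick(608,-217,-.13,.68,back=90); print(rel(hv,p,R),rel(g,p,R))
Rt=__import__('kin').tool(-.13,np.pi+.68,0); print(Ro.from_matrix(R.T@Rt).as_rotvec().round(3))
# refresh loaf positions
pc=arm.capture('side'); w=cloud(pc); x,y,z=np.moveaxis(w,-1,0); c=pc['color'].astype(int)
m=(x>385)&(x<690)&(y<-130)&(y>-450)&(z>88)&(z<103)&(c.sum(-1)<330)
k,l,st,ce=cv2.connectedComponentsWithStats(m.astype(np.uint8))
for i in range(1,k):
    if st[i,4]>40: print(ce[i].round(),np.round(cv2.minAreaRect(w[l==i][:,:2].astype(np.float32))[0]),st[i,4])
save(pc,'side1.png')
E
```

```text
[ 652.83408456 -223.75518716  125.8315388 ] [-3.13703758  0.67277548 -0.12384657] [ 0.1   1.12  0.41  0.79 -0.2   1.94 -1.29] [-0.24705894 -0.27172106  0.83780405]
(array([ 1.1, -0.9,  2.5]), 'rows>=0.1') (array([ 0.5, -0.8, 92.5]), 'rows>=2.3')
[-0.001 -0.007  0.005]
[395. 270.] [ 606. -219.] 341
[347. 279.] [ 480. -202.] 352
[419. 319.] [ 586. -377.] 471
[368. 330.] [ 460. -363.] 480
```

View pics/side1.png

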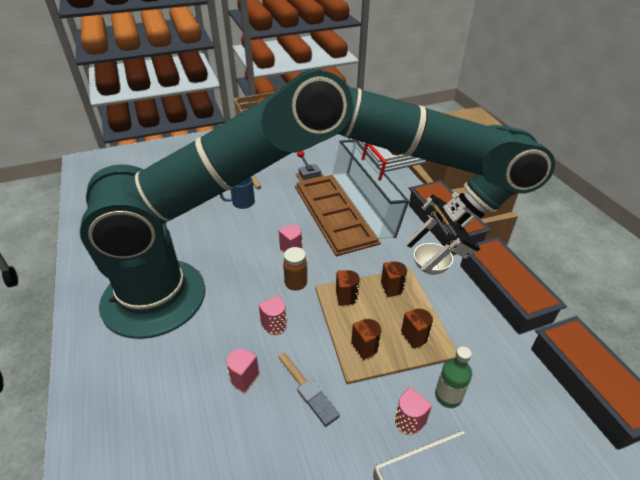

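The side view shows all four loaves standing, with the gripper tilted back and poised over the far-left loaf at (395,278), fingers straddling it and clear of the bowl. I'll approach and grip.

Request:
move_arm(series=[[0, 0, 30, 0, 0, 0, 0.9], [0, 0, 30, 0, 0, 0, 0.9], [0, 0, 20, 0, 0, 0, 0.9], [0, 0, 12, 0, 0, 0, 0.9], [0, 0, 0, 0, 0, 0, 0]], squeeze=15)

```text
time_s: 11.28
eef_pos: [593.6, -216.0, 52.3]
orientation: [-3.136, 0.677, -0.124]
wrist_force: [0.3, 0.0, 0.0]
grip_width: 81.0
finger_force: 0.0
```

Request:
move_arm(series=[[0, 0, 0, 0, 0, 0, 0], [0, 0, 0, 0, 0, 0, 0], [0, 0, 0, 0, 0, 0, 0], [0, 0, 0, 0, 0, 0, 0], [0, 0, 0, 0, 0, 0, 0]])

```text
time_s: 11.7
eef_pos: [595.9, -216.6, 53.3]
orientation: [-3.137, 0.675, -0.124]
wrist_force: [2.0, 1.3, 6.7]
grip_width: 57.6
finger_force: 15.0
```

```bash
python3 - <<'E'
from st import *
s,p,R=cur(); print(p,s['orientation'],s['joints'].round(2),s['wrist_force'],s['grip_width'],s['finger_force'])
print(rel(p+[0,0,110],p,R))
E
```

```text
[ 595.94280983 -216.61686343   53.31905177] [-3.13654379  0.67505324 -0.12407327] [ 0.06  1.07  0.4   1.07 -0.19  1.72 -1.27] [2.00543114 1.28409354 6.69374866] 57.62525341445511 14.995744228363037
(array([-68.7,  -0.4, -85.9]), 'rows>=2.7')
```

```bash
cat > place.py <<'E'
from st import *; import kin; kin.H=288.
def place(y,th,al,xe=630,z0=12,gzl=52):
    d=np.pi/2-(al+np.pi-th)
    g=np.array([xe-gzl*np.cos(d)+28*np.sin(d),y,z0+gzl*np.sin(d)+28*np.cos(d)])
    z=np.array([np.sin(th),0,np.cos(th)]); return g+19*z,d
E
python3 - <<'E'
from place import *
s,p,R=cur(); q=s['joints']
t,d=place(278,2.65,.676); print(t,d)
for pos,psi,th in [((600,-150,170),-.1,3.5),((600,0,190),-.06,3.3),((600,140,190),0,3.0),((600,278,190),0,2.8),((600,278,140),0,2.7),((600,278,90),0,2.65),(t,0,2.65)]:
    q,e,a=kin.ik(np.array(pos,float),kin.tool(psi,th,0),q); print(pos,th,round(e,1),round(a,2),q.round(2))
E
```

```text
[602.12480715 278.          41.40767199] 0.4032036732051032
(600, -150, 170) 3.5 0.0 0.0 [-0.08  0.7   0.41  1.36 -0.19  1.49 -1.32]
(600, 0, 190) 3.3 0.0 0.0 [-0.31  0.5   0.37  1.57 -0.19  1.26 -1.52]
(600, 140, 190) 3.0 0.0 0.0 [-0.56  0.35  0.32  1.78 -0.09  0.89 -1.78]
(600, 278, 190) 2.8 0.0 0.0 [-0.87  0.36  0.36  1.82  0.08  0.69 -2.16]
(600, 278, 140) 2.7 0.0 0.0 [-0.96  0.41  0.44  1.94  0.16  0.47 -2.28]
(600, 278, 90) 2.65 0.0 0.0 [-1.02  0.49  0.5   2.    0.18  0.3  -2.36]
[602.12480715 278.          41.40767199] 2.65 0.0 0.0 [-0.91  0.56  0.36  2.01  0.46  0.22 -2.64]
```

Request:
move_arm(series=[[-9, 0, -11, 0, 0, 0, 0], [-20, 0, -25, 0, 0, 0, 0], [-20, 0, -25, 0, 0, 0, 0], [-20, 0, -25, 0, 0, 0, 0], [0, 0, 0, -0.0775, 0, -0.097, 0]])

```text
time_s: 12.12
eef_pos: [595.7, -221.7, 169.9]
orientation: [3.14, 0.669, -0.012]
wrist_force: [0.3, -1.2, -1.9]
grip_width: 58.2
finger_force: 15.0
```

Request:
move_arm(series=[[0, -20, 0, 0, 0.05, 0, 0], [0, -40, 0, 0, 0.085, 0, 0], [0, -40, 0, 0, 0.085, 0, 0], [0, -40, 0, 0, 0.085, 0, 0], [0, -40, 0, 0, 0.085, 0, 0]])

```text
time_s: 12.53
eef_pos: [595.9, -35.4, 164.7]
orientation: [-3.136, 0.281, -0.002]
wrist_force: [2.0, 1.4, -2.0]
grip_width: 57.6
finger_force: 15.0
```

Request:
move_arm(series=[[0, -40, 0, 0, 0.085, 0, 0], [0, -40, 0, 0, 0.085, 0, 0], [0, -40, 0, 0, 0.085, 0, 0], [0, -40, 0, 0, 0.085, 0, 0], [0, -40, 0, 0, 0.085, 0, 0]])

```text
time_s: 12.95
eef_pos: [596.5, 164.7, 166.1]
orientation: [-3.135, -0.145, -0.005]
wrist_force: [1.4, 1.0, -1.9]
grip_width: 57.8
finger_force: 15.0
```

Request:
move_arm(series=[[0, -40, 0, 0, 0.085, 0, 0], [0, -40, 0, 0, 0.085, 0, 0], [0, -30, 0, 0, 0.03, 0, 0], [0, 0, 0, 0, 0, 0, 0], [0, 0, 0, 0, 0, 0, 0]])

```text
time_s: 13.37
eef_pos: [595.9, 275.0, 165.3]
orientation: [-3.137, -0.339, -0.001]
wrist_force: [-0.1, -0.3, -1.3]
grip_width: 57.9
finger_force: 15.0
```

```bash
python3 - <<'E'
from place import *
s,p,R=cur(); print(s['time_s'],p,s['orientation'],s['joints'].round(2),s['wrist_force'],s['grip_width'])
th=np.arccos(R[2,2]); print('theta',th)
t,d=place(278,2.65,.676); print(rel(t+[0,0,60],p,R),Ro.from_matrix(R.T@kin.tool(0,2.65,0)).as_rotvec().round(3))
E
```

```text
13.3667 [595.91253728 275.0233801  165.27328837] [-3.13700915e+00 -3.38733742e-01 -1.29296478e-03] [-0.9   0.38  0.41  1.85  0.03  0.64 -2.13] [-0.07916413 -0.29036594 -1.29151644] 57.89689024376046
theta 2.8028290976336057
(array([-15.4,  -2.7,  62.3]), 'rows>=1.6') [-0.004  0.153 -0.002]
```

Request:
move_arm(series=[[-7.7, -2.7, 31.2, 0, 0, 0, 0], [-7.7, 0, 31.2, 0, 0, 0, 0], [0, 0, 0, 0, 0.076, 0, 0], [0, 0, 0, 0, 0.077, 0, 0], [0, 0, 0, 0, 0, 0, 0]])

```text
time_s: 13.78
eef_pos: [601.0, 275.1, 99.3]
orientation: [-3.139, -0.493, -0.003]
wrist_force: [-0.2, 0.0, -2.4]
grip_width: 57.6
finger_force: 15.0
```

Request:
move_arm(series=[[-7, 0, 13.2, 0, 0, 0, 0], [-7, 0, 13.2, 0, 0, 0, 0], [-7, 0, 13.2, 0, 0, 0, 0], [-5, 0, 9, 0, 0, 0, 0], [0, 0, 0, 0, 0, 0, 0]])

```text
time_s: 14.2
eef_pos: [603.4, 274.6, 44.5]
orientation: [-3.138, -0.49, -0.007]
wrist_force: [0.4, 0.3, -2.2]
grip_width: 57.6
finger_force: 15.0
```

```bash
python3 - <<'E'
from place import *
s,p,R=cur(); print(s['time_s'],p,s['orientation'],s['joints'].round(2),s['wrist_force'],s['grip_width'])
t,d=place(278,2.65,.676); print(t,rel(t,p,R),Ro.from_matrix(R.T@kin.tool(0,2.65,0)).as_rotvec().round(3))
E
```

```text
14.2 [603.37722459 274.58801133  44.54555877] [-3.1384568  -0.49022166 -0.00671821] [-1.01  0.58  0.5   2.01  0.1   0.2  -2.31] [ 0.41368195  0.29672982 -2.19258817] 57.64666204876947
[602.12480715 278.          41.40767199] (array([-2.6, -3.4,  2.2]), 'rows>=0.1') [ 0.     0.001 -0.006]
```

Request:
move_arm(series=[[1, -4.5, -2, 0, 0, 0, 0], [0, 0, 0, 0, 0, 0, 0], [-2.5, -0.5, 2.5, 0, 0, 0, 0], [-1, 0, 2, 0, 0, 0, 0], [0, 0, 0, 0, 0, 0, 0]])

```text
time_s: 14.62
eef_pos: [601.8, 281.1, 42.0]
orientation: [-3.137, -0.491, -0.005]
wrist_force: [-0.2, 0.1, -2.0]
grip_width: 57.9
finger_force: 15.0
```

```bash
python3 - <<'E'
from place import *
s,p,R=cur(); print(s['time_s'],p,s['orientation'],s['joints'].round(2),s['wrist_force'],s['grip_width'])
a=arm.capture('side')['color'][130:260,260:400][...,::-1];b=arm.capture('top')['color'][150:280,165:305][...,::-1]
cv2.imwrite('pics/pl4.png',cv2.resize(np.hstack([a,b]),None,fx=2.8,fy=2.8,interpolation=cv2.INTER_CUBIC))
E
```

```text
14.6167 [601.76074689 281.14202048  42.00536829] [-3.13700144 -0.49149527 -0.00535132] [-1.02  0.59  0.49  2.01  0.11  0.2  -2.33] [-0.20331091  0.12897834 -2.0332234 ] 57.895370408654074
```

View pics/pl4.png

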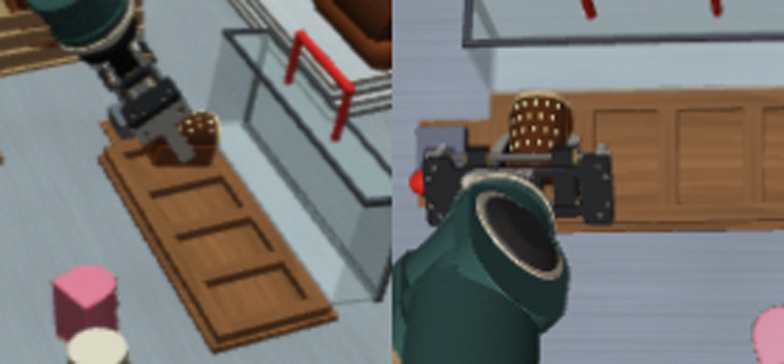

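The crop shows the loaf tilted, crust up, its lower end in pocket 4. The gripper body is just beside the red lamp knob without touching it. I'll release and let it settle.

Request:
move_arm(series=[[-1, 0.5, 2, 0, 0, 0, 0], [0, 0, 0, 0, 0, 0, 0.76], [0, 0, 0, 0, 0, 0, 0.76], [0, 0, 0, 0, 0, 0, 0.76], [0, 0, 0, 0, 0, 0, 0.76]])

```text
time_s: 15.13
eef_pos: [602.2, 280.7, 40.1]
orientation: [-3.137, -0.492, -0.006]
wrist_force: [0.6, 0.4, -0.5]
grip_width: 71.8
finger_force: 0.0
```

Request:
move_arm(series=[[0, 0, 0, 0, 0, 0, 0.76], [0, 0, -20, 0, 0, 0, 0.76], [0, 0, -40, 0, 0, 0, 0.76], [0, 0, -40, 0, 0, 0, 0.76], [0, 0, -40, 0, 0, 0, 0.76]])

```text
time_s: 15.55
eef_pos: [535.1, 279.5, 164.1]
orientation: [-3.138, -0.491, -0.006]
wrist_force: [-0.8, 1.5, 1.9]
grip_width: 71.5
finger_force: 0.0
```

```bash
python3 - <<'E'
from place import *
s,p,R=cur(); print(s['time_s'],p,s['orientation'],s['joints'].round(2),s['wrist_force'],s['grip_width'])
A=arm.capture('side')
a=A['color'][130:260,260:400][...,::-1];b=arm.capture('top')['color'][150:280,165:305][...,::-1]
cv2.imwrite('pics/pl4b.png',cv2.resize(np.hstack([a,b]),None,fx=2.8,fy=2.8,interpolation=cv2.INTER_CUBIC))
w=cloud(A); x,y,z=np.moveaxis(w,-1,0); c=A['color'].astype(int)
m=(x>385)&(x<690)&(y<-130)&(y>-450)&(z>88)&(z<103)&(c.sum(-1)<330)
k,l,st,ce=cv2.connectedComponentsWithStats(m.astype(np.uint8))
for i in range(1,k):
    if st[i,4]>40: r=cv2.minAreaRect(w[l==i][:,:2].astype(np.float32)); print(ce[i].round(),np.round(r[0]),round(r[2]),st[i,4])
E
```

```text
15.55 [535.0600847  279.53339353 164.0640967 ] [-3.13762297 -0.49072717 -0.00619203] [-1.3   0.3   0.7   2.08  0.24  0.44 -2.44] [-0.79932678  1.53457231  1.8651198 ] 71.48343100403677
[347. 279.] [ 480. -203.] 76 361
[419. 319.] [ 587. -377.] 4 462
[367. 330.] [ 460. -362.] 7 489
```

View pics/pl4b.png

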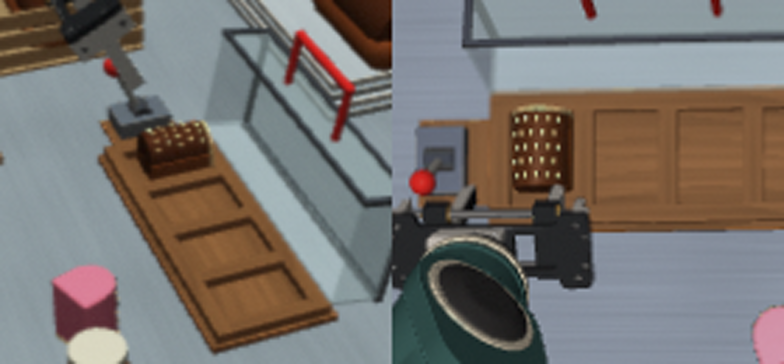

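Side view: the loaf lies flat in pocket 4, crust up. The other three loaves are unmoved. On to loaf B.

Request:
move_arm(series=[[0, 41, 0, 0, 0, 0, 0.9], [0, 41, 0, 0, 0, 0, 0.9], [0, 41, 0, 0, 0, 0, 0.9], [0, 41, 0, 0, 0, 0, 0.9], [0, 41, 0, 0, 0, 0, 0.9]])

```text
time_s: 16.07
eef_pos: [534.9, 74.6, 162.5]
orientation: [-3.137, -0.492, -0.005]
wrist_force: [1.3, -0.7, 0.2]
grip_width: 84.1
finger_force: 0.0
```

Request:
move_arm(series=[[0, 41, 0, 0, 0, 0, 0.9], [0, 41, 0, 0, 0, 0, 0.9], [0, 41, 0, 0, 0, 0, 0.9], [0, 40, 0, 0, -0.12, 0, 0.9], [0, 40, 0, 0, -0.12, 0, 0.9]])

```text
time_s: 16.48
eef_pos: [533.7, -93.8, 161.2]
orientation: [-3.134, -0.258, -0.004]
wrist_force: [1.3, 0.8, 0.3]
grip_width: 84.6
finger_force: 0.0
```

Request:
move_arm(series=[[0, 40, 0, 0, -0.12, 0, 0.9], [0, 40, 0, 0, -0.12, 0, 0.9], [0, 40, 0, 0, -0.12, 0, 0.9], [0, 40, 0, 0, -0.12, 0, 0.9], [0, 40, 0, 0, -0.12, 0, 0.9]])

```text
time_s: 16.9
eef_pos: [534.3, -295.5, 160.7]
orientation: [-3.138, 0.343, -0.003]
wrist_force: [-0.1, -0.2, 2.5]
grip_width: 84.9
finger_force: 0.0
```

Request:
move_arm(series=[[0, 40, 0, 0, -0.12, 0, 0.9], [0, 0, 0, 0, -0.105, 0, 0.9], [0, 0, 0, 0, -0.105, 0, 0.9], [0, 0, 0, 0, 0, 0, 0.9], [0, 0, 0, 0, 0, 0, 0.9]])

```text
time_s: 17.32
eef_pos: [534.2, -331.2, 157.8]
orientation: [-3.138, 0.664, -0.001]
wrist_force: [-0.4, 0.1, 0.1]
grip_width: 84.7
finger_force: 0.0
```

```bash
cat >> place.py <<'E'
def goto(t,psi,th,note=''):
    s,p,R=cur(); Rt=kin.tool(psi,th,0)
    print(note,round(s['time_s'],1),'p',p.round(1),'th',round(float(np.arctan2(R[:,2]@[np.cos(psi),np.sin(psi),0],R[2,2])%(2*np.pi)),3),'F',s['wrist_force'].round(1),'w',round(s['grip_width'],1),s['joints'].round(2))
    print(' rot first',Ro.from_matrix(R.T@Rt).as_rotvec().round(3),'then shift in new frame',(Rt.T@(np.array(t)-p)).round(1),'| shift now',(R.T@(np.array(t)-p)).round(1))
E
python3 - <<'E'
from place import *
hv,g=pick(587,-376.5,.09,.68,back=90); goto(hv,.09,np.pi+.68)
E
```

```text
17.3 p [ 534.2 -331.2  157.8] th 3.803 F [-0.4  0.1  0.1] w 84.7 [ 0.06  0.96  0.66  1.15 -0.15  1.74 -0.92]
 rot first [-0.06  -0.016 -0.072] then shift in new frame [ 94.2  49.8 -31.7] | shift now [ 98.   41.  -32.8]
```

Request:
move_arm(series=[[0, 0, 0, -0.06, -0.016, -0.072, 0.9], [31.4, 16.6, -10.6, 0, 0, 0, 0.9], [31.4, 16.6, -10.6, 0, 0, 0, 0.9], [31.4, 16.6, -10.6, 0, 0, 0, 0.9], [0, 0, 0, 0, 0, 0, 0.9]])

```text
time_s: 17.73
eef_pos: [624.4, -369.9, 127.7]
orientation: [3.14, 0.676, 0.089]
wrist_force: [-0.3, 0.3, -1.1]
grip_width: 84.6
finger_force: 0.0
```

Request:
move_arm(series=[[0, 0, 0, 0, 0, 0, 0.9], [0, 0, 0, 0, 0, 0, 0.9], [0, 0, 0, 0, 0, 0, 0.9], [0, 0, 0, 0, 0, 0, 0.9], [0, 0, 0, 0, 0, 0, 0.9]])

```text
time_s: 18.15
eef_pos: [622.2, -368.1, 131.7]
orientation: [3.14, 0.675, 0.088]
wrist_force: [0.8, 0.7, 0.4]
grip_width: 84.5
finger_force: 0.0
```

```bash
python3 - <<'E'
from place import *
hv,g=pick(587,-376.5,.09,.68,back=90); goto(hv,.09,np.pi+.68); goto(g,.09,np.pi+.68)
E
```

```text
18.1 p [ 622.2 -368.1  131.7] th 3.817 F [0.8 0.7 0.4] w 84.5 [ 0.16  1.16  0.62  0.76 -0.16  1.88 -0.89]
 rot first [ 0.001 -0.005 -0.002] then shift in new frame [12.2  5.2  1. ] | shift now [12.2  5.2  1.1]
 18.1 p [ 622.2 -368.1  131.7] th 3.817 F [0.8 0.7 0.4] w 84.5 [ 0.16  1.16  0.62  0.76 -0.16  1.88 -0.89]
 rot first [ 0.001 -0.005 -0.002] then shift in new frame [12.2  5.2 91. ] | shift now [11.8  5.1 91.1]
```

Request:
move_arm(series=[[6, 5, 20, 0, 0, 0, 0.9], [6, 0, 25, 0, 0, 0, 0.9], [0, 0, 25, 0, 0, 0, 0.9], [0, 0, 21, 0, 0, 0, 0.9], [0, 0, 0, 0, 0, 0, 0.9]])

```text
time_s: 18.57
eef_pos: [572.0, -377.2, 49.6]
orientation: [-3.14, 0.681, 0.088]
wrist_force: [-0.5, 0.4, -0.6]
grip_width: 84.8
finger_force: 0.0
```

```bash
python3 - <<'E'
from place import *
hv,g=pick(587,-376.5,.09,.68,back=90); goto(g,.09,np.pi+.68)
E
```

```text
18.6 p [ 572.  -377.2   49.6] th 3.822 F [-0.5  0.4 -0.6] w 84.8 [ 0.13  1.16  0.61  0.99 -0.16  1.67 -0.87]
 rot first [-0.003  0.001 -0.002] then shift in new frame [ 0.1  0.6 -4.7] | shift now [ 0.1  0.6 -4.7]
```

Request:
move_arm(series=[[0, 0, -4, 0, 0, 0, 0], [0, 0, 0, 0, 0, 0, 0], [0, 0, 0, 0, 0, 0, 0], [0, 0, 0, 0, 0, 0, 0], [0, 0, 0, 0, 0, 0, 0]])

```text
time_s: 18.98
eef_pos: [578.4, -377.6, 55.8]
orientation: [3.139, 0.676, 0.088]
wrist_force: [2.4, 1.7, 4.7]
grip_width: 57.7
finger_force: 15.0
```

Request:
move_arm(series=[[0, 0, 0, 0, 0, 0, 0], [-9, 0, -11, 0, 0, 0, 0], [-20, 0, -25, 0, 0, 0, 0], [-20, 0, -25, 0, 0, 0, 0], [-20, 0, -25, 0, 0, 0, 0]])

```text
time_s: 19.4
eef_pos: [577.5, -377.4, 167.4]
orientation: [3.14, 0.677, 0.088]
wrist_force: [0.6, -0.5, -2.6]
grip_width: 58.1
finger_force: 15.0
```

Request:
move_arm(series=[[0, 0, 0, 0.057, 0, 0.07, 0], [0, -20, 0, 0, 0.05, 0, 0], [0, -41, 0, 0, 0.08, 0, 0], [0, -41, 0, 0, 0.08, 0, 0], [0, -41, 0, 0, 0.08, 0, 0]])

```text
time_s: 19.82
eef_pos: [577.6, -233.6, 165.6]
orientation: [3.141, 0.384, -0.002]
wrist_force: [2.5, 0.6, -0.9]
grip_width: 57.7
finger_force: 15.0
```

Request:
move_arm(series=[[0, -41, 0, 0, 0.08, 0, 0], [0, -41, 0, 0, 0.08, 0, 0], [0, -41, 0, 0, 0.08, 0, 0], [0, -41, 0, 0, 0.08, 0, 0], [0, -41, 0, 0, 0.08, 0, 0]])

```text
time_s: 20.23
eef_pos: [577.9, -28.2, 166.2]
orientation: [-3.141, -0.017, -0.001]
wrist_force: [1.4, 0.5, -2.0]
grip_width: 57.7
finger_force: 15.0
```

Request:
move_arm(series=[[0, -41, 0, 0, 0.08, 0, 0], [0, -41, 0, 0, 0.08, 0, 0], [0, -41, 0, 0, 0.08, 0, 0], [0, -41, 0, 0, 0.08, 0, 0], [0, -41, 0, 0, 0, 0, 0]])

```text
time_s: 20.65
eef_pos: [576.2, 172.8, 165.1]
orientation: [-3.141, -0.329, -0.002]
wrist_force: [1.6, 0.3, -1.7]
grip_width: 57.6
finger_force: 15.0
```

Request:
move_arm(series=[[0, 0, 0, 0, 0, 0, 0], [0, 0, 0, 0, 0, 0, 0], [0, 0, 0, 0, 0, 0, 0], [0, 0, 0, 0, 0, 0, 0], [0, 0, 0, 0, 0, 0, 0]])

```text
time_s: 21.07
eef_pos: [578.9, 169.9, 165.0]
orientation: [3.14, -0.325, -0.003]
wrist_force: [-0.3, -0.5, -1.9]
grip_width: 58.1
finger_force: 15.0
```

```bash
python3 - <<'E'
from place import *
t,d=place(195,2.7,.68); print(t,d); goto(t+[0,0,60],0,2.7)
q=cur()[0]['joints']
for dz in (100,60,30,0):
    q,e,a=kin.ik(t+[0,0,dz],kin.tool(0,2.7,0),q); print(dz,round(e,1),round(a,2),q.round(2))
E
```

```text
[603.43792546 195.          42.62575266] 0.44920367320510346
 21.1 p [578.9 169.9 165. ] th 2.816 F [-0.3 -0.5 -1.9] w 58.1 [-0.97  0.32  0.67  1.99 -0.15  0.59 -1.82]
 rot first [ 0.003  0.116 -0.003] then shift in new frame [ -4.5 -25.1  66.9] | shift now [  3.2 -25.3  66.9]
100 0.0 0.0 [-1.02  0.38  0.68  2.02 -0.14  0.41 -1.88]
60 0.0 0.0 [-0.96  0.44  0.61  2.05 -0.19  0.32 -1.85]
30 0.0 0.0 [-0.91  0.49  0.55  2.06 -0.22  0.26 -1.84]
0 0.0 0.0 [-0.97  0.58  0.63  2.07 -0.6   0.22 -1.49]
```

Request:
move_arm(series=[[0, 0, 0, 0, 0.116, 0, 0], [-2.2, -12.5, 33, 0, 0, 0, 0], [-2.2, -12.5, 33, 0, 0, 0, 0], [0, 0, 0, 0, 0, 0, 0], [0, 0, 0, 0, 0, 0, 0]])

```text
time_s: 21.48
eef_pos: [602.6, 195.0, 101.8]
orientation: [3.137, -0.439, -0.001]
wrist_force: [-0.8, -0.8, -1.4]
grip_width: 57.6
finger_force: 15.0
```

```bash
python3 - <<'E'
from place import *
t,d=place(195,2.7,.68); goto(t+[0,0,15],0,2.7)
E
```

```text
21.5 p [602.6 195.  101.8] th 2.702 F [-0.8 -0.8 -1.4] w 57.6 [-0.96  0.45  0.61  2.05 -0.18  0.33 -1.87]
 rot first [ 0.005  0.002 -0.001] then shift in new frame [-18.1   0.   40.3] | shift now [-18.   -0.1  40.3]
```

Request:
move_arm(series=[[-6, 0, 13.4, 0, 0, 0, 0], [-6, 0, 13.4, 0, 0, 0, 0], [-6, 0, 13.4, 0, 0, 0, 0], [-2, 0, 4.5, 0, 0, 0, 0], [0, 0, 0, 0, 0, 0, 0]])

```text
time_s: 21.9
eef_pos: [604.1, 195.0, 54.6]
orientation: [3.14, -0.441, -0.002]
wrist_force: [-0.1, 0.1, -1.8]
grip_width: 57.7
finger_force: 15.0
```

```bash
python3 - <<'E'
from place import *
t,d=place(195,2.7,.68); goto(t+[0,0,3],0,2.7)
E
```

```text
21.9 p [604.1 195.   54.6] th 2.7 F [-0.1  0.1 -1.8] w 57.7 [-0.89  0.52  0.52  2.06 -0.23  0.22 -1.84]
 rot first [ 0.003  0.    -0.002] then shift in new frame [-4.4  0.   7.8] | shift now [-4.4 -0.   7.8]
```

Request:
move_arm(series=[[-2.2, 0, 3.9, 0, 0, 0, 0], [-2.2, 0, 3.9, 0, 0, 0, 0], [-0.8, 0, 1.8, 0, 0, 0, 0], [0, 0, 0, 0, 0, 0, 0], [0, 0, 0, 0, 0, 0, 0]])

```text
time_s: 22.32
eef_pos: [603.4, 196.3, 43.8]
orientation: [3.14, -0.442, -0.001]
wrist_force: [-1.3, -1.1, 1.3]
grip_width: 58.0
finger_force: 15.0
```

```bash
python3 - <<'E'
from place import *
t,d=place(195,2.7,.68); goto(t+[0,0,1],0,2.7)
E
```

```text
22.3 p [603.4 196.3  43.8] th 2.7 F [-1.3 -1.1  1.3] w 58.0 [-0.88  0.54  0.51  2.07 -0.26  0.2  -1.82]
 rot first [ 0.002 -0.    -0.001] then shift in new frame [-0.1  1.3  0.1] | shift now [-0.1  1.3  0.1]
```

Request:
move_arm(series=[[0, 1, 0, 0, 0, 0, 0.74], [0, 0, 0, 0, 0, 0, 0.74], [0, 0, 0, 0, 0, 0, 0.74], [0, 0, 0, 0, 0, 0, 0.74], [0, 0, 0, 0, 0, 0, 0.74]])

```text
time_s: 22.73
eef_pos: [603.3, 195.3, 43.4]
orientation: [3.14, -0.442, -0.001]
wrist_force: [0.0, 0.2, 0.2]
grip_width: 69.8
finger_force: 0.0
```

Request:
move_arm(series=[[0, 0, 0, 0, 0, 0, 0.74], [0, 0, -20, 0, 0, 0, 0.74], [0, 0, -40, 0, 0, 0, 0.74], [0, 0, -40, 0, 0, 0, 0.74], [0, 0, -40, 0, 0, 0, 0.74]])

```text
time_s: 23.15
eef_pos: [549.9, 195.8, 157.5]
orientation: [3.139, -0.442, -0.0]
wrist_force: [0.5, 1.2, 1.4]
grip_width: 69.3
finger_force: 0.0
```

```bash
cat > look.py <<'E'
from place import *
def look(n):
    s,p,R=cur(); print(s['time_s'],p,s['orientation'])
    A=arm.capture('side');B=arm.capture('top')
    a=A['color'][130:260,260:400][...,::-1];b=B['color'][150:280,180:340][...,::-1]
    cv2.imwrite('pics/'+n,cv2.resize(np.hstack([a,b]),None,fx=2.6,fy=2.6,interpolation=cv2.INTER_CUBIC))
    for P in (A,B):
        w=cloud(P); x,y,z=np.moveaxis(w,-1,0); c=P['color'].astype(int)
        m=(x>385)&(x<690)&(y<-130)&(y>-450)&(z>88)&(z<106)&(c.sum(-1)<330)
        k,l,st,ce=cv2.connectedComponentsWithStats(m.astype(np.uint8))
        for i in range(1,k):
            if st[i,4]>40: r=cv2.minAreaRect(w[l==i][:,:2].astype(np.float32)); print('board loaf',ce[i].round(),np.round(r[0]),round(r[2]),st[i,4])
        m=(x>530)&(x<650)&(y>-20)&(y<330)&(z>35)&(z<75)&(c[...,0]<130)&(c[...,2]<90)&(c[...,0]>c[...,2]+15)
        k,l,st,ce=cv2.connectedComponentsWithStats(m.astype(np.uint8))
        for i in range(1,k):
            if st[i,4]>60: q=w[l==i]; print('case loaf',ce[i].round(),np.percentile(q,2,0).round(),np.percentile(q,98,0).round(),st[i,4])
E
python3 -c "from look import *; look('pl3.png')"
```

```text
23.15 [549.88162462 195.75704345 157.54011752] [ 3.13910260e+00 -4.42346053e-01 -1.51000844e-04]
board loaf [347. 279.] [ 479. -204.] 77 364
board loaf [368. 329.] [ 460. -362.] 8 484
case loaf [318. 182.] [541. 253.  36.] [619. 298.  69.] 327
case loaf [330. 196.] [550. 164.  36.] [625. 213.  69.] 369
board loaf [392. 241.] [ 481. -201.] 78 337
board loaf [451. 248.] [ 462. -361.] 7 363
case loaf [248. 202.] [560. 166.  38.] [627. 219.  71.] 400
case loaf [216. 203.] [565. 255.  39.] [620. 308.  70.] 342
```

View pics/pl3.png

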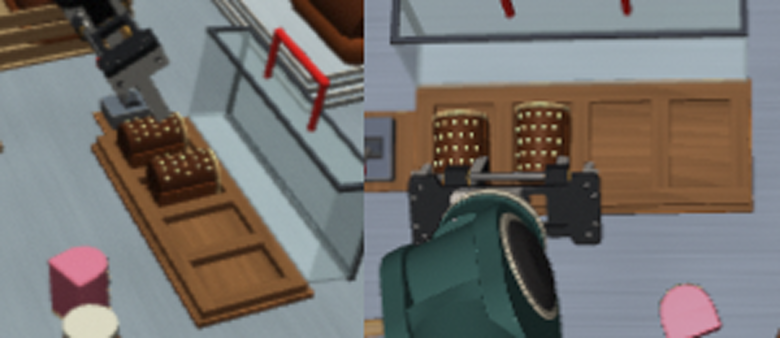

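Both loaves lie flat, crust up, in pockets 4 and 3. Next is loaf C.

Request:
move_arm(series=[[0, 41, 0, 0, 0, 0, 0.9], [0, 41, 0, 0, 0, 0, 0.9], [0, 41, 0, 0, 0, 0, 0.9], [0, 41, 0, 0, 0, 0, 0.9], [0, 41, 0, 0, -0.124, 0, 0.9]])

```text
time_s: 23.67
eef_pos: [548.8, 9.3, 155.1]
orientation: [3.135, -0.362, -0.002]
wrist_force: [0.2, 0.7, -0.1]
grip_width: 84.7
finger_force: 0.0
```

Request:
move_arm(series=[[0, 41, 0, 0, -0.124, 0, 0.9], [0, 41, 0, 0, -0.124, 0, 0.9], [0, 41, 0, 0, -0.124, 0, 0.9], [0, 41, 0, 0, -0.124, 0, 0.9], [0, 41, 0, 0, -0.124, 0, 0.9]])

```text
time_s: 24.08
eef_pos: [551.0, -187.3, 158.1]
orientation: [3.133, 0.238, -0.006]
wrist_force: [0.6, 1.0, 1.5]
grip_width: 84.6
finger_force: 0.0
```

Request:
move_arm(series=[[0, 0, 0, 0, -0.124, 0, 0.9], [0, 0, 0, 0, -0.124, 0, 0.9], [0, 0, 0, 0, -0.124, 0, 0.9], [0, 0, 0, 0, -0.124, 0, 0.9], [0, 0, 0, 0, 0, 0, 0.9]])

```text
time_s: 24.5
eef_pos: [550.2, -184.4, 151.5]
orientation: [3.131, 0.747, -0.01]
wrist_force: [-1.5, 1.6, -1.9]
grip_width: 84.5
finger_force: 0.0
```

```bash
python3 - <<'E'
from place import *
hv,g=pick(480,-202.5,-.23,.8,back=90); print(hv,g); goto(hv,-.23,np.pi+.8)
E
```

```text
[ 529.59105185 -214.11141562  117.46617636] [ 466.72915514 -199.39271976   54.76257252]
 24.5 p [ 550.2 -184.4  151.5] th 3.874 F [-1.5  1.6 -1.9] w 84.5 [-0.15  0.96  0.66  1.21 -0.22  1.81 -1.08]
 rot first [ 0.165 -0.054  0.157] then shift in new frame [15.1 33.7 33.3] | shift now [ 8.2 29.5 39.1]
```

Request:
move_arm(series=[[0, 0, 0, 0.0825, -0.027, 0.0785, 0.9], [0, 0, 0, 0.0825, -0.027, 0.0785, 0.9], [7.5, 16.8, 16.6, 0, 0, 0, 0.9], [7.5, 16.8, 16.6, 0, 0, 0, 0.9], [0, 0, 0, 0, 0, 0, 0.9]])

```text
time_s: 24.92
eef_pos: [527.6, -218.2, 120.8]
orientation: [-3.14, 0.785, -0.235]
wrist_force: [-0.8, -0.9, -0.3]
grip_width: 84.4
finger_force: 0.0
```

```bash
python3 - <<'E'
from place import *
hv,g=pick(480,-202.5,-.23,.8,back=90); goto(g,-.23,np.pi+.8)
E
```

```text
24.9 p [ 527.6 -218.2  120.8] th 3.927 F [-0.8 -0.9 -0.3] w 84.4 [-0.04  1.02  0.68  1.2  -0.32  1.85 -1.17]
 rot first [-0.005 -0.015 -0.004] then shift in new frame [ 3.1 -4.4 91.6] | shift now [ 1.7 -3.9 91.7]
```

Request:
move_arm(series=[[1.5, -4, 20, 0, 0, 0, 0.9], [0, 0, 30, 0, 0, 0, 0.9], [0, 0, 25, 0, 0, 0, 0.9], [0, 0, 14, 0, 0, 0, 0.9], [0, 0, 0, 0, 0, 0, 0.9]])

```text
time_s: 25.33
eef_pos: [469.8, -195.9, 58.2]
orientation: [-3.137, 0.784, -0.229]
wrist_force: [-0.3, -0.5, -0.0]
grip_width: 84.8
finger_force: 0.0
```

```bash
python3 - <<'E'
from place import *
hv,g=pick(480,-202.5,-.23,.8,back=90); goto(g,-.23,np.pi+.8)
E
```

```text
25.3 p [ 469.8 -195.9   58.2] th 3.926 F [-0.3 -0.5 -0. ] w 84.8 [-0.09  1.01  0.67  1.42 -0.33  1.66 -1.15]
 rot first [-0.004 -0.016  0.001] then shift in new frame [0.9 4.1 4. ] | shift now [0.8 4.1 4. ]
```

Request:
move_arm(series=[[0.8, 4, 4, 0, 0, 0, 0.9], [0, 0, 0, 0, 0, 0, 0], [0, 0, 0, 0, 0, 0, 0], [0, 0, 0, 0, 0, 0, 0], [0, 0, 0, 0, 0, 0, 0]])

```text
time_s: 25.75
eef_pos: [469.2, -200.5, 56.7]
orientation: [-3.14, 0.781, -0.23]
wrist_force: [0.4, 1.4, 0.3]
grip_width: 61.3
finger_force: 0.6
```

Request:
move_arm(series=[[0, 0, 0, 0, 0, 0, 0], [-9, 0, -9, 0, 0, 0, 0], [-23, 0, -23, 0, 0, 0, 0], [-23, 0, -23, 0, 0, 0, 0], [-23, 0, -23, 0, 0, 0, 0]])

```text
time_s: 26.17
eef_pos: [468.1, -200.4, 168.9]
orientation: [-3.14, 0.782, -0.23]
wrist_force: [0.4, -0.4, -0.7]
grip_width: 58.1
finger_force: 15.0
```

Request:
move_arm(series=[[0, 0, 0, -0.081, 0, -0.081, 0], [0, 0, 0, -0.081, 0, -0.081, 0], [0, -20, 0, 0, 0.105, 0, 0], [0, -36, 0, 0, 0.105, 0, 0], [0, -36, 0, 0, 0.105, 0, 0]])

```text
time_s: 26.58
eef_pos: [468.7, -107.7, 167.3]
orientation: [-3.141, 0.462, -0.003]
wrist_force: [0.9, 0.4, -0.2]
grip_width: 57.8
finger_force: 15.0
```

Request:
move_arm(series=[[0, -36, 0, 0, 0.105, 0, 0], [0, -36, 0, 0, 0.105, 0, 0], [0, -36, 0, 0, 0.105, 0, 0], [0, -36, 0, 0, 0.105, 0, 0], [0, -36, 0, 0, 0.105, 0, 0]])

```text
time_s: 27.0
eef_pos: [468.7, 73.3, 168.0]
orientation: [-3.137, -0.063, -0.002]
wrist_force: [1.9, -0.5, -0.7]
grip_width: 57.6
finger_force: 15.0
```

Request:
move_arm(series=[[0, -36, 0, 0, 0.105, 0, 0], [0, 0, 0, 0, 0.1, 0, 0], [0, 0, 0, 0, 0, 0, 0], [0, 0, 0, 0, 0, 0, 0], [0, 0, 0, 0, 0, 0, 0]])

```text
time_s: 27.42
eef_pos: [469.4, 105.8, 167.6]
orientation: [-3.141, -0.258, -0.003]
wrist_force: [1.1, 0.3, -1.9]
grip_width: 57.7
finger_force: 15.0
```

```bash
python3 - <<'E'
from place import *
t,d=place(108.5,2.75,.785); print(t,d); goto(t+[0,0,60],0,2.75)
q=cur()[0]['joints']
for dz in (100,60,30,0):
    q,e,a=kin.ik(t+[0,0,dz],kin.tool(0,2.75,0),q); print(dz,round(e,1),round(a,2),q.round(2))
E
```

```text
[599.99386388 108.5         40.26252966] 0.3942036732051033
 27.4 p [469.4 105.8 167.6] th 2.884 F [ 1.1  0.3 -1.9] w 57.7 [-1.04  0.07  0.73  2.21  0.05  0.63 -1.93]
 rot first [ 0.     0.134 -0.003] then shift in new frame [ 95.   -2.7 112.1] | shift now [109.1  -3.   98.4]
100 0.0 0.0 [-0.76  0.32  0.56  2.05 -0.16  0.43 -1.7 ]
60 0.0 0.0 [-0.7   0.39  0.49  2.08 -0.22  0.35 -1.66]
30 0.0 0.0 [-0.65  0.44  0.43  2.09 -0.25  0.28 -1.63]
0 0.0 0.0 [-0.65  0.5   0.43  2.1  -0.41  0.22 -1.49]
```

Request:
move_arm(series=[[27.3, -0.7, 24.6, 0, 0, 0, 0], [27.3, -0.7, 24.6, 0, 0, 0, 0], [27.3, -0.7, 24.6, 0, 0, 0, 0], [27.3, -0.7, 24.6, 0, 0, 0, 0], [0, 0, 0, 0, 0.067, 0, 0]])

```text
time_s: 27.83
eef_pos: [604.8, 104.8, 95.9]
orientation: [3.134, -0.322, -0.004]
wrist_force: [-1.0, -0.1, -1.2]
grip_width: 58.0
finger_force: 15.0
```

Request:
move_arm(series=[[0, 0, 0, 0, 0.067, 0, 0], [-4, 0, 9, 0, 0, 0, 0], [-4, 0, 9, 0, 0, 0, 0], [0, 0, 0, 0, 0, 0, 0], [0, 0, 0, 0, 0, 0, 0]])

```text
time_s: 28.25
eef_pos: [598.2, 108.1, 80.4]
orientation: [3.141, -0.391, -0.003]
wrist_force: [0.1, 0.5, -1.1]
grip_width: 57.9
finger_force: 15.0
```

```bash
python3 - <<'E'
from place import *
t,d=place(108.5,2.75,.785);goto(t+[0,0,12],0,2.75)
E
```

```text
28.2 p [598.2 108.1  80.4] th 2.751 F [ 0.1  0.5 -1.1] w 57.9 [-0.75  0.44  0.56  2.09 -0.39  0.31 -1.51]
 rot first [ 0.001  0.001 -0.003] then shift in new frame [-9.1 -0.4 26.7] | shift now [-9.1 -0.4 26.7]
```

Request:
move_arm(series=[[-3, 0, 8.9, 0, 0, 0, 0], [-3, 0, 8.9, 0, 0, 0, 0], [-3, -0.4, 8.9, 0, 0, 0, 0], [0, 0, 0, 0, 0, 0, 0], [0, 0, 0, 0, 0, 0, 0]])

```text
time_s: 28.67
eef_pos: [599.4, 108.7, 51.9]
orientation: [3.141, -0.391, -0.002]
wrist_force: [-0.5, -0.9, -1.4]
grip_width: 58.0
finger_force: 15.0
```

```bash
python3 - <<'E'
from place import *
t,d=place(108.5,2.75,.785);goto(t,0,2.75)
E
```

```text
28.7 p [599.4 108.7  51.9] th 2.75 F [-0.5 -0.9 -1.4] w 58.0 [-0.69  0.48  0.49  2.1  -0.44  0.25 -1.47]
 rot first [ 0.001  0.    -0.002] then shift in new frame [-3.8  0.2 11. ] | shift now [-3.8  0.2 11. ]
```

Request:
move_arm(series=[[-1.7, 0, 4.4, 0, 0, 0, 0], [-1.7, 0, 4.4, 0, 0, 0, 0], [0, 0, 0, 0, 0, 0, 0], [0, 0, 0, 0, 0, 0, 0], [0, 0, 0, 0, 0, 0, 0]])

```text
time_s: 29.08
eef_pos: [599.9, 109.0, 43.3]
orientation: [3.142, -0.393, -0.002]
wrist_force: [-0.3, 0.4, -1.9]
grip_width: 57.9
finger_force: 15.0
```

```bash
python3 - <<'E'
from place import *
t,d=place(108.5,2.75,.785);goto(t,0,2.75)
E
```

```text
29.1 p [599.9 109.   43.3] th 2.749 F [-0.3  0.4 -1.9] w 57.9 [-0.68  0.5   0.46  2.1  -0.45  0.23 -1.45]
 rot first [ 0.001 -0.001 -0.002] then shift in new frame [-1.1  0.5  2.9] | shift now [-1.1  0.5  2.9]
```

Request:
move_arm(series=[[-0.8, 0, 2, 0, 0, 0, 0], [0, 0, 0, 0, 0, 0, 0.74], [0, 0, 0, 0, 0, 0, 0.74], [0, 0, 0, 0, 0, 0, 0.74], [0, 0, 0, 0, 0, 0, 0.74]])

```text
time_s: 29.5
eef_pos: [600.0, 109.1, 41.2]
orientation: [3.142, -0.393, -0.002]
wrist_force: [-0.0, -0.4, -0.4]
grip_width: 69.4
finger_force: 0.0
```

Request:
move_arm(series=[[0, 0, 0, 0, 0, 0, 0.74], [0, 0, -20, 0, 0, 0, 0.74], [0, 0, -40, 0, 0, 0, 0.74], [0, 0, -40, 0, 0, 0, 0.74], [0, 0, -30, 0, 0, 0, 0.74]])

```text
time_s: 29.92
eef_pos: [553.9, 108.9, 153.0]
orientation: [3.141, -0.393, -0.002]
wrist_force: [0.4, 1.5, 1.1]
grip_width: 69.5
finger_force: 0.0
```

```bash
python3 -c "from look import *; look('pl2.png')"; python3 - <<'E'
from place import *
hv,g=pick(461,-361.5,.12,.85,back=90); print(hv,g); goto(hv,.12,np.pi+.85)
E
```

```text
29.9167 [553.90300247 108.92697905 152.97869362] [ 3.14061319e+00 -3.92744581e-01 -1.80490572e-03]
board loaf [367. 330.] [ 460. -362.] 5 486
case loaf [324. 192.] [542. 164.  36.] [624. 293.  68.] 542
case loaf [340. 212.] [550.  77.  36.] [625. 124.  69.] 406
board loaf [452. 248.] [ 462. -361.] 7 358
case loaf [248. 200.] [573. 166.  37.] [627. 218.  71.] 330
case loaf [278. 200.] [569.  81.  42.] [628. 135.  71.] 381
case loaf [217. 208.] [544. 254.  37.] [619. 308.  71.] 522
[ 513.95731487 -355.11444207  114.85880336] [ 446.82832419 -363.20881128   55.46032023]
 30.0 p [554.7 111.6 155.3] th 2.747 F [ 0.5  0.9 -0.8] w 69.5 [-1.06  0.25  0.84  2.15 -0.2   0.44 -1.68]
 rot first [-0.031 -1.245 -0.122] then shift in new frame [-33.2 458.5  99. ] | shift now [-53.5 466.7  20.2]
```

View pics/pl2.png

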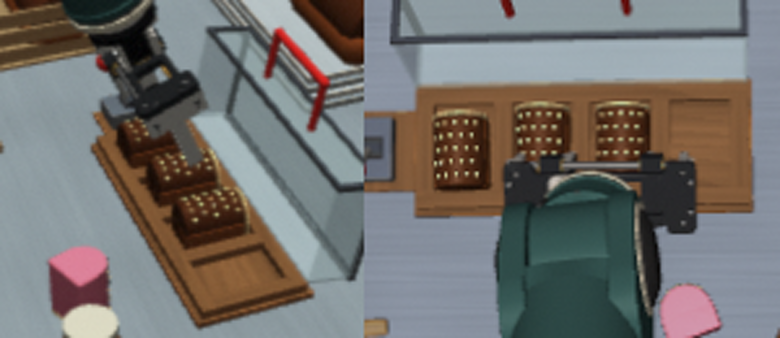

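Three loaves are in, flat and crust up. Last is loaf D.

Request:
move_arm(series=[[0, 39, 0, 0, 0, 0, 0.9], [0, 39, 0, 0, 0, 0, 0.9], [0, 39, 0, 0, 0, 0, 0.9], [0, 39, 0, 0, -0.124, 0, 0.9], [0, 39, 0, 0, -0.124, 0, 0.9]])

```text
time_s: 30.43
eef_pos: [553.2, -79.0, 151.9]
orientation: [-3.139, -0.156, -0.001]
wrist_force: [1.3, 1.0, 1.7]
grip_width: 84.7
finger_force: 0.0
```

Request:
move_arm(series=[[0, 39, 0, 0, -0.124, 0, 0.9], [0, 39, 0, 0, -0.124, 0, 0.9], [0, 39, 0, 0, -0.124, 0, 0.9], [0, 39, 0, 0, -0.124, 0, 0.9], [0, 39, 0, 0, -0.124, 0, 0.9]])

```text
time_s: 30.85
eef_pos: [554.5, -274.4, 151.7]
orientation: [3.141, 0.462, -0.002]
wrist_force: [0.3, 0.7, 2.5]
grip_width: 84.5
finger_force: 0.0
```

Request:
move_arm(series=[[0, 39, 0, 0, -0.124, 0, 0.9], [0, 39, 0, 0, -0.124, 0, 0.9], [0, 0, 0, 0, -0.124, 0, 0.9], [0, 0, 0, -0.08, -0.01, -0.09, 0.9], [0, 0, 0, 0, 0, 0, 0.9]])

```text
time_s: 31.27
eef_pos: [555.5, -340.1, 147.0]
orientation: [-3.125, 0.813, 0.141]
wrist_force: [0.3, 1.4, 0.6]
grip_width: 84.5
finger_force: 0.0
```

```bash
python3 - <<'E'
from place import *
hv,g=pick(461,-361.5,.11,.85,back=90); goto(hv,.11,np.pi+.85)
E
```

```text
31.3 p [ 555.5 -340.1  147. ] th 3.955 F [0.3 1.4 0.6] w 84.5 [ 0.03  1.1   0.72  0.99 -0.11  1.85 -0.8 ]
 rot first [ 0.006 -0.036  0.021] then shift in new frame [-4.1 10.9 53.5] | shift now [-6.3 10.4 53.3]
```

Request:
move_arm(series=[[0, 0, 0, 0.006, -0.036, 0.021, 0.9], [-2, 5.5, 26.5, 0, 0, 0, 0.9], [-2, 5.4, 26.5, 0, 0, 0, 0.9], [0, 0, 0, 0, 0, 0, 0.9], [0, 0, 0, 0, 0, 0, 0.9]])

```text
time_s: 31.68
eef_pos: [513.0, -356.6, 120.8]
orientation: [3.134, 0.841, 0.092]
wrist_force: [-0.1, 1.3, 1.0]
grip_width: 84.0
finger_force: 0.0
```

```bash
python3 - <<'E'
from place import *
hv,g=pick(461,-361.5,.11,.85,back=90); goto(g,.11,np.pi+.85)
E
```

```text
31.7 p [ 513.  -356.6  120.8] th 3.983 F [-0.1  1.3  1. ] w 84.0 [ 0.03  1.1   0.73  1.11 -0.1   1.77 -0.8 ]
 rot first [-0.006 -0.008 -0.012] then shift in new frame [ 5.2 -0.9 93.1] | shift now [ 4.4 -0.3 93.1]
```

Request:
move_arm(series=[[4.5, 0, 23, 0, 0, 0, 0.9], [0, 0, 30, 0, 0, 0, 0.9], [0, 0, 25, 0, 0, 0, 0.9], [0, 0, 13, 0, 0, 0, 0.9], [0, 0, 0, 0, 0, 0, 0.9]])

```text
time_s: 32.1
eef_pos: [448.1, -363.0, 56.2]
orientation: [3.135, 0.843, 0.093]
wrist_force: [-0.4, 0.7, 0.5]
grip_width: 84.6
finger_force: 0.0
```

```bash
python3 - <<'E'
from place import *
hv,g=pick(461,-361.5,.11,.85,back=90); goto(g,.11,np.pi+.85)
E
```

```text
32.1 p [ 448.1 -363.    56.2] th 3.985 F [-0.4  0.7  0.5] w 84.6 [ 0.01  1.09  0.72  1.32 -0.1   1.57 -0.8 ]
 rot first [-0.006 -0.007 -0.011] then shift in new frame [-0.3 -0.   1.5] | shift now [-0.3 -0.   1.5]
```

Request:
move_arm(series=[[0, 0, 0, 0, 0, 0, 0], [0, 0, 0, 0, 0, 0, 0], [0, 0, 0, 0, 0, 0, 0], [0, 0, 0, 0, 0, 0, 0], [0, 0, 0, 0, 0, 0, 0]])

```text
time_s: 32.52
eef_pos: [450.1, -363.4, 57.4]
orientation: [3.133, 0.842, 0.095]
wrist_force: [2.5, 0.1, 3.2]
grip_width: 58.1
finger_force: 15.0
```

Request:
move_arm(series=[[-9, 0, -8, 0, 0, 0, 0], [-24, 0, -21.5, 0, 0, 0, 0], [-24, 0, -21.5, 0, 0, 0, 0], [-24, 0, -21.5, 0, 0, 0, 0], [0, 0, 0, 0.072, 0, 0.062, 0]])

```text
time_s: 32.93
eef_pos: [452.6, -362.0, 172.1]
orientation: [3.132, 0.836, 0.005]
wrist_force: [1.0, 0.3, -0.9]
grip_width: 58.1
finger_force: 15.0
```

Request:
move_arm(series=[[0, -20, 0, 0, 0.103, 0, 0], [0, -36.5, 0, 0, 0.103, 0, 0], [0, -36.5, 0, 0, 0.103, 0, 0], [0, -36.5, 0, 0, 0.103, 0, 0], [0, -36.5, 0, 0, 0.103, 0, 0]])

```text
time_s: 33.35
eef_pos: [448.7, -195.2, 165.5]
orientation: [3.138, 0.322, 0.005]
wrist_force: [2.2, -0.8, -0.1]
grip_width: 57.8
finger_force: 15.0
```

Request:
move_arm(series=[[0, -36.5, 0, 0, 0.103, 0, 0], [0, -36.5, 0, 0, 0.103, 0, 0], [0, -36.5, 0, 0, 0.103, 0, 0], [0, -36.5, 0, 0, 0.103, 0, 0], [0, -36.5, 0, 0, 0.103, 0, 0]])

```text
time_s: 33.77
eef_pos: [447.4, -18.5, 164.7]
orientation: [3.139, -0.176, 0.006]
wrist_force: [1.5, -0.8, -2.3]
grip_width: 58.1
finger_force: 15.0
```

Request:
move_arm(series=[[0, -36.5, 0, 0, 0.103, 0, 0], [0, 0, 0, 0, 0, 0, 0], [0, 0, 0, 0, 0, 0, 0], [0, 0, 0, 0, 0, 0, 0], [0, 0, 0, 0, 0, 0, 0]])

```text
time_s: 34.18
eef_pos: [448.0, 2.9, 163.8]
orientation: [3.129, -0.241, 0.005]
wrist_force: [0.2, -0.2, -2.0]
grip_width: 58.0
finger_force: 15.0
```

```bash
python3 - <<'E'
from place import *
t,d=place(22.5,2.8,.843); print(t,d); goto(t+[0,0,60],0,2.8)
q=cur()[0]['joints']
for dz in (100,60,30,0):
    q,e,a=kin.ik(t+[0,0,dz],kin.tool(0,2.8,0),q); print(dz,round(e,1),round(a,2),q.round(2))
E
```

```text
[598.74168184  22.5         39.62252563] 0.3862036732051033
 34.2 p [448.    2.9 163.8] th 2.9 F [ 0.2 -0.2 -2. ] w 58.0 [-0.9  -0.01  0.81  2.28  0.06  0.63 -1.71]
 rot first [0.011 0.1   0.005] then shift in new frame [120.5 -19.6 111. ] | shift now [131.1 -20.   98.1]
100 0.0 0.0 [-0.58  0.32  0.56  2.04 -0.3   0.5  -1.41]
60 0.0 0.0 [-0.52  0.38  0.49  2.07 -0.36  0.41 -1.35]
30 0.0 0.0 [-0.47  0.43  0.42  2.08 -0.41  0.35 -1.31]
0 0.0 0.0 [-0.41  0.48  0.35  2.09 -0.45  0.28 -1.27]
```

Request:
move_arm(series=[[26.2, -4, 19.6, 0, 0, 0, 0], [26.2, -4, 19.6, 0, 0, 0, 0], [26.2, -4, 19.6, 0, 0, 0, 0], [26.2, -4, 19.6, 0, 0, 0, 0], [26.2, -4, 19.6, 0, 0, 0, 0]])

```text
time_s: 34.6
eef_pos: [596.6, 22.3, 98.7]
orientation: [3.129, -0.239, 0.005]
wrist_force: [0.0, -0.4, 0.3]
grip_width: 57.9
finger_force: 15.0
```

Request:
move_arm(series=[[0, 0, 0, 0.011, 0.05, 0.005, 0], [0, 0, 0, 0, 0.05, 0, 0], [-3, 0, 9, 0, 0, 0, 0], [-3, 0, 9, 0, 0, 0, 0], [0, 0, 0, 0, 0, 0, 0]])

```text
time_s: 35.02
eef_pos: [594.7, 23.1, 79.7]
orientation: [-3.141, -0.337, 0.001]
wrist_force: [-1.2, 0.3, -2.2]
grip_width: 58.1
finger_force: 15.0
```

```bash
python3 - <<'E'
from place import *
t,d=place(22.5,2.8,.843); goto(t+[0,0,12],0,2.8)
E
```

```text
35.0 p [594.7  23.1  79.7] th 2.804 F [-1.2  0.3 -2.2] w 58.1 [-0.6   0.43  0.58  2.09 -0.55  0.39 -1.19]
 rot first [-0.     0.004  0.001] then shift in new frame [-5.6  0.6 27.9] | shift now [-5.5  0.6 27.9]
```

Request:
move_arm(series=[[-1.9, 0.3, 9.3, 0, 0, 0, 0], [-1.9, 0.3, 9.3, 0, 0, 0, 0], [-1.9, 0, 9.3, 0, 0, 0, 0], [-2.5, 0, 7.5, 0, 0, 0, 0], [0, 0, 0, 0, 0, 0, 0]])

```text
time_s: 35.43
eef_pos: [599.0, 22.9, 44.3]
orientation: [-3.141, -0.339, 0.001]
wrist_force: [0.2, -0.6, -1.9]
grip_width: 58.1
finger_force: 15.0
```

```bash
python3 - <<'E'
from place import *
t,d=place(22.5,2.8,.843); goto(t+[0,0,1],0,2.8)
E
```

```text
35.4 p [599.   22.9  44.3] th 2.803 F [ 0.2 -0.6 -1.9] w 58.1 [-0.51  0.49  0.48  2.09 -0.62  0.32 -1.12]
 rot first [-0.001  0.003  0.001] then shift in new frame [-1.4  0.4  3.4] | shift now [-1.4  0.4  3.4]
```

Request:
move_arm(series=[[-1, 0.3, 3, 0, 0, 0, 0], [0, 0, 0, 0, 0, 0, 0], [0, 0, 0, 0, 0, 0, 0.74], [0, 0, 0, 0, 0, 0, 0.74], [0, 0, 0, 0, 0, 0, 0.74]])

```text
time_s: 35.85
eef_pos: [599.7, 22.9, 42.9]
orientation: [-3.141, -0.341, 0.001]
wrist_force: [-0.2, 0.6, 0.9]
grip_width: 68.8
finger_force: 0.0
```

Request:
move_arm(series=[[0, 0, 0, 0, 0, 0, 0.74], [0, 0, 0, 0, 0, 0, 0.74], [0, 0, -30, 0, 0, 0, 0.74], [0, 0, -40, 0, 0, 0, 0.74], [0, 0, -40, 0, 0, 0, 0.74]])

```text
time_s: 36.27
eef_pos: [562.1, 21.9, 144.9]
orientation: [3.141, -0.339, -0.0]
wrist_force: [0.9, 0.6, 1.4]
grip_width: 69.6
finger_force: 0.0
```

Request:
move_arm(series=[[-30, 0, -30, 0, 0, 0, 0.5], [-30, 0, -30, 0, 0, 0, 0.5], [0, 0, 0, 0, -0.11, 0, 0.5], [0, 0, 0, 0, -0.11, 0, 0.5], [0, 0, 0, 0, -0.11, 0, 0.5]])

```text
time_s: 36.68
eef_pos: [510.8, 26.9, 175.0]
orientation: [-3.137, -0.011, 0.007]
wrist_force: [-0.4, -0.6, 0.6]
grip_width: 47.2
finger_force: 0.0
```

```bash
python3 -c "from look import *; look('pl1.png')"
```

```text
36.6833 [510.82591073  26.92855545 174.98137671] [-3.13706719 -0.01136526  0.00716471]
case loaf [317. 189.] [542. 168.  36.] [581. 297.  68.] 310
case loaf [340. 209.] [550.  77.  36.] [627. 194.  69.] 505
case loaf [352. 229.] [550.  -9.  36.] [626.  37.  69.] 447
case loaf [248. 205.] [552. 166.  37.] [627. 219.  71.] 486
case loaf [217. 208.] [544. 254.  39.] [619. 308.  71.] 525
```

View pics/pl1.png

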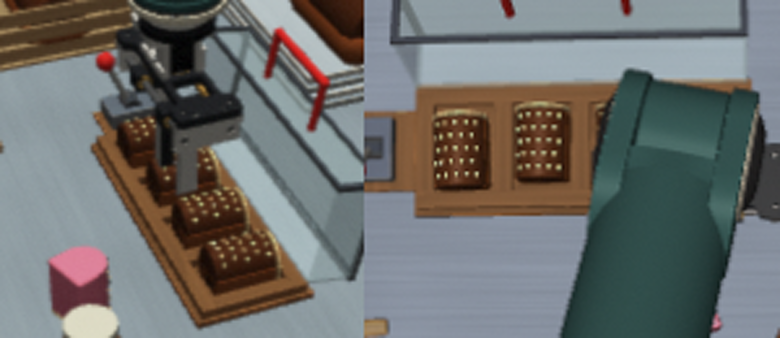

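All four loaves lie flat in their pockets, crust up. Now I'll regrip the handle.

Request:
move_arm(series=[[0, 0, -39, 0, 0, -0.1208, 0.5], [0, 0, -39, 0, 0, -0.1208, 0.5], [0, 0, -39, 0, 0, -0.1208, 0.5], [0, 0, 0, 0, 0, -0.1208, 0.5], [0, 0, 0, 0, 0, -0.1208, 0.5]])

```text
time_s: 37.2
eef_pos: [510.2, 23.6, 291.5]
orientation: [3.132, -0.014, 0.612]
wrist_force: [-0.6, 0.4, -0.5]
grip_width: 46.7
finger_force: 0.0
```

Request:
move_arm(series=[[0, 0, 0, 0, 0, -0.1208, 0.5], [0, 0, 0, 0, 0, -0.1208, 0.5], [0, 0, 0, 0, 0, -0.1208, 0.5], [0, 0, 0, 0, 0, -0.1208, 0.5], [0, 0, 0, 0, 0, -0.1208, 0.5]])

```text
time_s: 37.62
eef_pos: [509.3, 23.5, 289.5]
orientation: [3.128, -0.003, 1.215]
wrist_force: [0.4, 0.3, 0.4]
grip_width: 47.2
finger_force: 0.0
```

Request:
move_arm(series=[[0, 0, 0, 0, 0, -0.1208, 0.5], [0, 0, 0, 0, 0, -0.1208, 0.5], [0, 0, 0, 0, 0, -0.1208, 0.5], [17.6, 29.9, 0, 0, 0, 0, 0.5], [17.6, 29.9, 0, 0, 0, 0, 0.5]])

```text
time_s: 38.03
eef_pos: [569.6, 58.8, 291.1]
orientation: [3.126, -0.0, 1.572]
wrist_force: [0.4, -0.3, 1.1]
grip_width: 47.0
finger_force: 0.0
```

Request:
move_arm(series=[[17.6, 29.9, 0, 0, 0, 0, 0.5], [17.6, 29.9, 0, 0, 0, 0, 0.5], [17.6, 29.9, 0, 0, 0, 0, 0.5], [17.6, 29.9, 0, 0, 0, 0, 0.5], [17.6, 29.9, 0, 0, 0, 0, 0.5]])

```text
time_s: 38.45
eef_pos: [719.7, 148.1, 291.7]
orientation: [3.128, 0.002, 1.572]
wrist_force: [-0.4, -0.9, 2.0]
grip_width: 47.0
finger_force: 0.0
```

```bash
python3 - <<'E'
from place import *
s,p,R=cur(); print(s['time_s'],p,s['orientation'],s['joints'].round(2)); print((R.T@(np.array([720,150,190])-p)).round(1),Ro.from_matrix(R.T@Ro.from_euler('xyz',[np.pi,0,np.pi/2]).as_matrix()).as_rotvec().round(3))
P=arm.capture('side'); w=cloud(P); c=P['color'].astype(int); x,y,z=np.moveaxis(w,-1,0)
r=(c[...,0]>130)&(c[...,1]<60)&(c[...,2]<70)&(z>190)&(y>50)&(x>650)
q=w[r]; print(len(q),np.median(q,0).round(1),np.percentile(q,5,0).round(1),np.percentile(q,95,0).round(1))
E
```

```text
38.45 [719.73915022 148.06908044 291.73917577] [3.12798649e+00 2.21362112e-03 1.57210706e+00] [-0.61  0.63  0.63  1.21 -0.36  1.4  -0.01]
[  2.2  -1.1 101.7] [0.014 0.002 0.001]
66 [716.3 142.7 210.6] [713.3  93.5 207.2] [719.8 203.8 214.3]
```

Request:
move_arm(series=[[2, -1, 20, 0.014, 0, 0, 0.5], [0, 0, 20, 0, 0, 0, 0.5], [0, 0, 20, 0, 0, 0, 0.5], [0, 0, 20, 0, 0, 0, 0.5], [0, 0, 20, 0, 0, 0, 0.5]])

```text
time_s: 38.92
eef_pos: [717.2, 148.6, 190.8]
orientation: [-3.141, 0.003, 1.571]
wrist_force: [1.0, -0.3, 0.1]
grip_width: 47.3
finger_force: 0.0
```

Request:
move_arm(series=[[0, 0, 0, 0, 0, 0, 0], [0, 0, 0, 0, 0, 0, 0], [0, 0, 0, 0, 0, 0, 0], [0, 0, 0, 0, 0, 0, 0], [0, 0, 0, 0, 0, 0, 0]], squeeze=20)

```text
time_s: 39.33
eef_pos: [718.2, 149.1, 193.4]
orientation: [3.141, 0.002, 1.572]
wrist_force: [-0.1, 0.4, -0.2]
grip_width: 17.1
finger_force: 0.0
```

Request:
move_arm(series=[[0, 0, 0, 0, 0, 0, 0], [0, 0, 0, 0, 0, 0, 0], [0, 0, 0, 0, 0, 0, 0], [0, 0, 0, 0, 0, 0, 0], [0, 0, 0, 0, 0, 0, 0]])

```text
time_s: 39.75
eef_pos: [718.4, 149.1, 192.9]
orientation: [3.141, 0.002, 1.572]
wrist_force: [3.0, 0.6, 6.1]
grip_width: 11.5
finger_force: 20.0
```

```bash
python3 - <<'E'
import numpy as np
xh,zh=656.5,22; r=np.hypot(192,30); a0=np.arctan2(30,-192)
P=np.array([(xh+r*np.cos(a0-t),zh+r*np.sin(a0-t)-19) for t in np.linspace(1.75,0,31)]); print(P[0].round(1),P[-1].round(1)); print(np.diff(P,axis=0).round(1).tolist()); print(P[5::5].round())
E
```

```text
[720.2 186.6] [464.5  33. ]
[[-10.8, 3.4], [-11.0, 2.8], [-11.1, 2.1], [-11.2, 1.5], [-11.3, 0.8], [-11.3, 0.2], [-11.3, -0.5], [-11.3, -1.2], [-11.2, -1.8], [-11.1, -2.5], [-10.9, -3.1], [-10.7, -3.7], [-10.5, -4.4], [-10.2, -5.0], [-9.9, -5.5], [-9.5, -6.1], [-9.2, -6.7], [-8.8, -7.2], [-8.3, -7.7], [-7.9, -8.2], [-7.4, -8.6], [-6.9, -9.0], [-6.3, -9.4], [-5.8, -9.8], [-5.2, -10.1], [-4.6, -10.4], [-4.0, -10.6], [-3.4, -10.8], [-2.7, -11.0], [-2.1, -11.1]]
[[665. 197.]
 [609. 191.]
 [556. 170.]
 [513. 134.]
 [481.  87.]
 [464.  33.]]
```

Request:
move_arm(series=[[0, -5, -1.6, 0, 0, 0, 0], [0, -11, -3.2, 0, 0, 0, 0], [0, -11, -2.8, 0, 0, 0, 0], [0, -11.1, -2.1, 0, 0, 0, 0], [0, -11.2, -1.5, 0, 0, 0, 0]])

```text
time_s: 40.17
eef_pos: [668.3, 148.9, 203.7]
orientation: [-3.141, 0.002, 1.572]
wrist_force: [3.0, -1.2, -1.0]
grip_width: 11.5
finger_force: 20.0
```

Request:
move_arm(series=[[0, -11.3, -0.8, 0, 0, 0, 0], [0, -11.3, -0.2, 0, 0, 0, 0], [0, -11.3, 0.5, 0, 0, 0, 0], [0, -11.3, 1.2, 0, 0, 0, 0], [0, -11.2, 1.8, 0, 0, 0, 0]])

```text
time_s: 40.58
eef_pos: [611.6, 148.4, 200.8]
orientation: [-3.141, 0.003, 1.572]
wrist_force: [2.9, -2.3, -5.6]
grip_width: 10.9
finger_force: 20.0
```

Request:
move_arm(series=[[0, -11.1, 3.5, 0, 0, 0, 0], [0, -10.9, 4, 0, 0, 0, 0], [0, -10.7, 4.2, 0, 0, 0, 0], [0, -10.5, 4.8, 0, 0, 0, 0], [0, -10.2, 5.2, 0, 0, 0, 0]])

```text
time_s: 41.0
eef_pos: [558.2, 148.6, 179.2]
orientation: [-3.141, 0.002, 1.572]
wrist_force: [2.5, -1.9, -2.7]
grip_width: 11.4
finger_force: 20.0
```

Request:
move_arm(series=[[0, -9.9, 5.5, 0, 0, 0, 0], [0, -9.5, 6.1, 0, 0, 0, 0], [0, -9.2, 6.7, 0, 0, 0, 0], [0, -8.8, 7.2, 0, 0, 0, 0], [0, -8.3, 7.7, 0, 0, 0, 0]])

```text
time_s: 41.42
eef_pos: [513.7, 148.2, 145.8]
orientation: [3.14, 0.003, 1.572]
wrist_force: [18.6, -0.6, -17.9]
grip_width: 11.2
finger_force: 20.0
```

Request:
move_arm(series=[[0, -5.5, 10.5, 0, 0, 0, 0], [0, -6, 10, 0, 0, 0, 0], [0, -6.5, 9.5, 0, 0, 0, 0], [0, -6.3, 9.4, 0, 0, 0, 0], [0, -5.8, 9.8, 0, 0, 0, 0]])

```text
time_s: 41.83
eef_pos: [480.8, 148.1, 96.2]
orientation: [-3.137, 0.003, 1.572]
wrist_force: [-1.7, -1.0, 1.2]
grip_width: 11.6
finger_force: 20.0
```

Request:
move_arm(series=[[0, -5.2, 10.1, 0, 0, 0, 0], [0, -4.6, 10.4, 0, 0, 0, 0], [0, -3, 8, 0, 0, 0, 0], [0, -2.4, 8, 0, 0, 0, 0], [0, -2, 7, 0, 0, 0, 0]])

```text
time_s: 42.25
eef_pos: [465.6, 148.2, 53.0]
orientation: [-3.141, 0.002, 1.572]
wrist_force: [6.2, -2.9, -1.9]
grip_width: 11.5
finger_force: 20.0
```

```bash
python3 - <<'E'
from place import *
s,p,R=cur(); print(p,s['wrist_force'],s['orientation'])
E
```

```text
[465.62712077 148.24627609  52.98571808] [ 6.23175873 -2.85334446 -1.88006227] [-3.14090929e+00  2.24140723e-03  1.57225037e+00]
```

Request:
move_arm(series=[[0, -0.8, 3, 0, 0, 0, 0], [0, -0.5, 3, 0, 0, 0, 0], [0, -0.3, 2.5, 0, 0, 0, 0], [0, 0, 2.5, 0, 0, 0, 0], [0, 0, 2, 0, 0, 0, 0]])

```text
time_s: 42.67
eef_pos: [463.7, 148.6, 40.7]
orientation: [-3.139, 0.001, 1.572]
wrist_force: [-8.9, -3.1, 30.5]
grip_width: 11.3
finger_force: 20.0
```

Request:
move_arm(series=[[0, 0, 1, 0, 0, 0, 0], [0, 0, 1, 0, 0, 0, 0], [0, 0, 1, 0, 0, 0, 0], [0, 0, 1, 0, 0, 0, 0], [0, 0, 0, 0, 0, 0, 0]])

```text
time_s: 43.08
eef_pos: [463.6, 149.1, 37.1]
orientation: [-3.14, 0.001, 1.573]
wrist_force: [-7.2, 0.4, 22.3]
grip_width: 11.4
finger_force: 20.0
```

Request:
move_arm(series=[[0, 0, 0, 0, 0, 0, 0.4], [0, 0, 0, 0, 0, 0, 0.4], [0, 0, 0, 0, 0, 0, 0.4], [0, 0, 0, 0, 0, 0, 0.4], [0, 0, -10, 0, 0, 0, 0.4]])

```text
time_s: 43.5
eef_pos: [462.9, 148.1, 45.5]
orientation: [-3.138, 0.003, 1.573]
wrist_force: [0.3, -0.1, -0.2]
grip_width: 37.1
finger_force: 0.0
```

Request:
move_arm(series=[[0, 0, -35, 0, 0, 0, 0.4], [0, 0, -40, 0, 0, 0, 0.4], [0, 0, -40, 0, 0, 0, 0], [0, 0, -40, 0, 0, 0, 0], [39, 8, 0, 0, 0, 0, 0]])

```text
time_s: 43.92
eef_pos: [475.0, 183.1, 210.3]
orientation: [3.134, -0.005, 1.564]
wrist_force: [2.1, -0.1, 2.0]
grip_width: 21.1
finger_force: 0.0
```

Request:
move_arm(series=[[39, 8, 0, 0, 0, 0, 0], [39, 8, 0, 0, 0, 0, 0], [39, 8, 0, 0, 0, 0, 0], [39, 8, 0, 0, 0, 0, 0], [39, 8, 0, 0, 0, 0, 0]])

```text
time_s: 44.33
eef_pos: [511.5, 384.7, 201.6]
orientation: [-3.14, 0.002, 1.572]
wrist_force: [0.7, -0.0, 0.9]
grip_width: 0.5
finger_force: 0.0
```

```bash
python3 - <<'E'
from place import *
s,p,R=cur(); print(s['time_s'],p,s['orientation'],s['grip_width'],s['joints'].round(2))
for n in ('side','top'):
    P=arm.capture(n); w=cloud(P); c=P['color'].astype(int); x,y,z=np.moveaxis(w,-1,0)
    red=(c[...,0]>130)&(c[...,1]<60)&(c[...,2]<70)
    q=w[red&(y>350)&(y<420)&(z>80)&(z<140)]; print(n,'knob',len(q),(np.median(q,0) if len(q) else None))
    q=w[red&(y>80)&(y<230)&(x<490)&(x>430)]; print('bar',len(q),(np.median(q,0) if len(q) else None))
    q=w[(x>520)&(x<660)&(y>-25)&(y<330)&(z>72)&(z<100)]; print('hood z',np.median(q[:,2]))
    save(P,n+'9.png')
E
```

```text
44.3333 [511.4852179  384.71197378 201.61675331] [-3.14031187e+00  1.99956890e-03  1.57247873e+00] 0.45664204576985795 [-1.11  0.51  0.59  1.59 -0.3   1.14 -0.45]
side knob 19 [551.62233194 380.75281696 110.48393492]
bar 102 [462.79312795 142.54465852  57.63351492]
hood z 83.37119925551664
top knob 54 [555.42151317 383.87396743 109.78473156]
bar 189 [465.57557034 154.91355562  55.43619053]
hood z 82.12503827179019
```

View pics/side9.png

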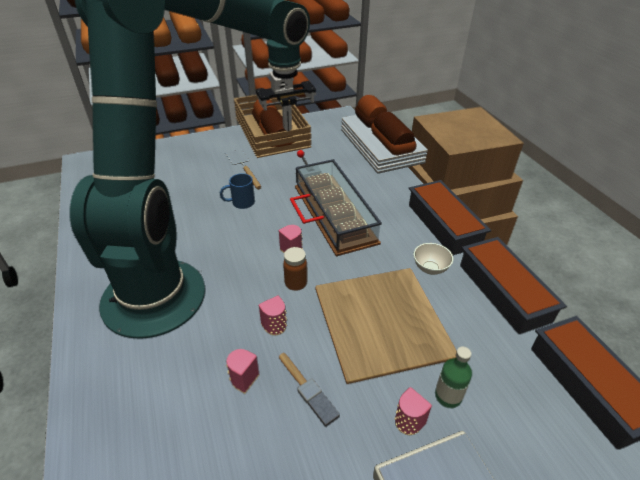

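The hood is shut, bar and hood top at their starting heights, with four loaves inside and the lamp knob at (300,154). I'll push the lever now.

Request:
move_arm(series=[[0, 0, 26, 0, 0, 0, 0], [0, 0, 26, 0, 0, 0, 0], [0, 0, 26, 0, 0, 0, 0], [0, 0, 24, 0, 0, 0, 0], [0, 0, 0, 0, 0, 0, 0]])

```text
time_s: 44.85
eef_pos: [509.5, 381.0, 95.3]
orientation: [-3.136, 0.006, 1.572]
wrist_force: [-0.3, -0.7, -1.2]
grip_width: 0.4
finger_force: 0.0
```

Request:
move_arm(series=[[0, 10, 0, 0, 0, 0, 0], [0, 10, 0, 0, 0, 0, 0], [0, 10, 0, 0, 0, 0, 0], [0, 10, 0, 0, 0, 0, 0], [0, 10, 0, 0, 0, 0, 0]])

```text
time_s: 45.27
eef_pos: [567.3, 384.1, 109.6]
orientation: [3.133, -0.006, 1.572]
wrist_force: [-15.3, -14.7, 101.9]
grip_width: 0.3
finger_force: 40.9
```

Request:
move_arm(series=[[0, 8, 0, 0, 0, 0, 0], [0, 8, 0, 0, 0, 0, 0], [0, 8, 0, 0, 0, 0, 0], [0, 6, 0, 0, 0, 0, 0], [0, 5, 0, 0, 0, 0, 0]])

```text
time_s: 45.68
eef_pos: [597.6, 382.6, 99.2]
orientation: [-3.141, 0.002, 1.572]
wrist_force: [-0.2, -0.1, 0.2]
grip_width: 0.6
finger_force: 0.3
```

```bash
cat > knob.py <<'E'
from place import *
s,p,R=cur(); print(s['time_s'],p,s['wrist_force'])
for n in ('side','top'):
    P=arm.capture(n); w=cloud(P); c=P['color'].astype(int); x,y,z=np.moveaxis(w,-1,0)
    red=(c[...,0]>130)&(c[...,1]<60)&(c[...,2]<70)
    q=w[red&(y>350)&(y<420)&(z>70)&(z<140)&(x>530)&(x<680)]; print(n,'knob',len(q),(np.median(q,0) if len(q) else None))
E
python3 knob.py
```

```text
45.6833 [597.55278011 382.59254034  99.16336951] [-0.2417998  -0.05403029  0.15288545]
side knob 13 [619.47468245 377.32875348 111.75040465]
top knob 0 None
```

Request:
move_arm(series=[[0, 0, -4, 0, 0, 0, 0], [0, 2, 0, 0, 0, 0, 0], [0, 2, 0, 0, 0, 0, 0], [0, 2, 0, 0, 0, 0, 0], [0, 0, 0, 0, 0, 0, 0]])

```text
time_s: 46.2
eef_pos: [602.7, 382.8, 102.8]
orientation: [-3.14, 0.002, 1.572]
wrist_force: [1.2, -1.0, -0.4]
grip_width: 0.7
finger_force: 0.2
```

```bash
python3 knob.py
```

```text
46.2 [602.69567298 382.76365536 102.75067986] [ 1.21967    -0.97085637 -0.39907271]
side knob 13 [622.06667878 374.87990176 111.42145137]
top knob 0 None
```

Request:
move_arm(series=[[0, 1.5, 0, 0, 0, 0, 0], [0, 1.5, 0, 0, 0, 0, 0], [0, 1.5, 0, 0, 0, 0, 0], [0, 1, 0, 0, 0, 0, 0], [0, 0, 0, 0, 0, 0, 0]])

```text
time_s: 46.72
eef_pos: [608.2, 382.7, 102.7]
orientation: [-3.14, 0.002, 1.572]
wrist_force: [0.8, -0.7, -0.7]
grip_width: 0.6
finger_force: 0.0
```

```bash
python3 knob.py
```

```text
46.7167 [608.24716962 382.70326968 102.72544757] [ 0.75103472 -0.71577835 -0.73954082]
side knob 8 [627.70883881 382.16925958 106.12934316]
top knob 0 None
```

Request:
move_arm(series=[[0, -8, 0, 0, 0, 0, 0], [0, -30, 0, 0, 0, 0, 0], [0, -25, -30, 0, 0, 0, 0], [0, -30, -28, 0, 0, 0, 0], [0, -35, -20, 0, 0, 0, 0]])

```text
time_s: 47.23
eef_pos: [479.4, 382.3, 182.5]
orientation: [-3.141, 0.001, 1.572]
wrist_force: [0.9, 0.6, 1.5]
grip_width: 0.1
finger_force: 0.0
```

Request:
move_arm(series=[[0, -35, -20, 0, 0, 0, 0], [0, -35, 0, 0, 0, 0, 0], [0, -35, 0, 0, 0, 0, 0], [0, 0, 0, 0, 0, 0, 0], [0, 0, 0, 0, 0, 0, 0]])

```text
time_s: 47.65
eef_pos: [373.0, 383.3, 201.5]
orientation: [-3.139, 0.0, 1.576]
wrist_force: [-0.1, 0.3, 0.2]
grip_width: 0.4
finger_force: 0.0
```

```bash
python3 knob.py; python3 - <<'E'
from h import *
a=arm.capture('side')['color'][130:260,250:390][...,::-1];b=arm.capture('top')['color'][150:280,165:345][...,::-1]
cv2.imwrite('pics/fin.png',cv2.resize(np.hstack([a,b]),None,fx=2.45,fy=2.45,interpolation=cv2.INTER_CUBIC))
E
```

```text
47.65 [373.00141969 383.27657467 201.49433956] [-0.08822195  0.25017486  0.17855653]
side knob 18 [623.95654125 380.05760549 108.40581867]
top knob 51 [625.24062825 383.95428825 109.59746474]
```

View pics/fin.png

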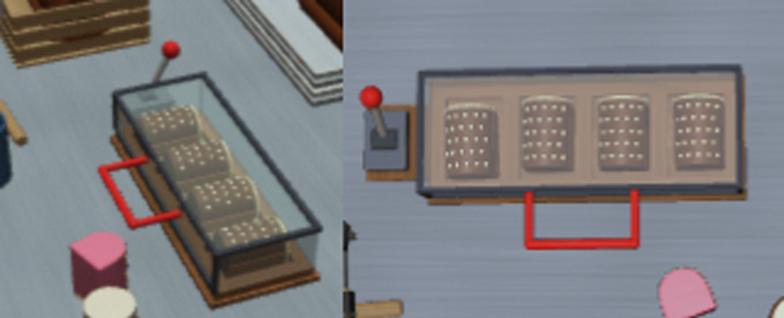

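The hood is shut over four loaves lying crust up. The lever leans away: its knob moved about 70 mm, from x 555 to 625, which is 0.9 rad or more. I'm handing in.

```bash
python3 -c "from rig import arm; print(arm.close_job())"
```

```text
the job is handed in; nothing more can be done
None
```

I handed the job in at about 48 s: all four half loaves lie flat, crust up, in their own pockets, the hood was lowered shut without slamming, and then the lamp lever was pushed over to on (about 0.9 rad by camera). While I was pushing the lever, the wrist force read 102 N at one point; the limit is 120 N, and I could not see whether it went higher between readings.

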